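# Fit the coil spring and its slotted retainer to a damper held in the vise

## Task

Lift the long coil spring out of the blue parts bin, lay it on its side on the bench and let go of it, then take it again across its coils and thread it over the eye end of the damper in the vise, all the way home against the aluminium perch ring. With the damper shaft drawn fully out by its eye, drop the slotted retainer over the flats of the shaft between spring and eye, slide it outward up against the flange at the eye, and let go. Leave the short spring, the bush, the bolt and the dish on the bench where they are.

Things in the scene. Friction and masses are not known exactly. Their poses are not given: they have to be found in the camera images.
- spring: Steel coil spring 90 mm long, 46 mm outside, 36 mm inside diameter, 5 mm wire, an open helix (15 mm pitch, flat end coils), 0.13 kg, does not compress. Origin at its middle, z along its axis, ends alike. Starts standing in the bin, origin 48 mm up. Tilted over 27 degrees it topples; lying, its axis is 23 mm up and it can roll. If coils snag: back off, centre, twist slightly, push again.
- bin: Blue plastic parts bin in which the spring stands, open on top, 150 (x) x 135 (y) x 50 mm high, walls and floor 3 mm, fixed to the bench. Origin at the centre of its underside, z up.
- damper: Small damper clamped level in the vise by one eye, axis 136 mm up, free end to the robot's right. Origin on its axis at the outer face of the aluminium perch ring (52 dia.); z along the axis outward, y up. Cylinder 32 mm dia. to z = 62 mm (last 6 mm tapered to 19), then the shaft. The spring, home, covers z = 0 to 90 mm and hangs 2 mm low. Vise jaws end at z = -45 mm, rising 14 mm over the axis.
- flange (a point): On the shaft's axis, at the inner face (towards the vise) of the flange (24 mm dia., 4 mm thick) inward of the free eye; axes as the damper's, moves with the shaft. Inward of it the shaft is a square neck with wrench flats, 13 x 13 mm (sides upright, top level), 28 mm long, then a 12 mm round rod.
- shaft (a joint): How far the damper shaft is drawn out, m: 0 pushed in (flange face at damper z = 90 mm, level with the end of a seated spring), 0.024 fully out against its stop (flange face at 114 mm). Slides with about 5 N friction and stays where left; starts nearly in.
- retainer: Aluminium horseshoe retainer 14 mm thick (x), 46 wide (y), 43 high (z), 0.06 kg, round on top; slot 16 mm wide, open downward, mouth flared. Origin mid-slot, 20 mm above the leg ends; slot roof 6.5 mm above origin, so on the square neck the origin lies on the shaft's axis, x along it. Against the flange the origin is 7 mm inward of it. Faces alike. Stands on its legs; grip across its width.
- stub_spring: Short thin spring standing on end, 42 mm long, 31 mm outside diameter; not for this damper, leave it.
- bush: Dark steel bush, 38 mm diameter, 24 mm high; leave it.
- bolt: Large bolt standing on its head, 71 mm high; leave it.
- dish: Steel dish, 110 mm diameter, 35 mm high; leave it.
- eye (a point): Centre of the free eye on the shaft end, 18 mm outward of point flange, on the axis; axes as the damper's. The eye is a 24 mm disc, 18 mm wide, its flat sides facing horizontally across the axis; its outer end is 12 mm outward of this point. Can be pinched across the 18 mm from above.
Mind the look-alikes: they are no part of the job. What is meant by the retainer is not brown, pink or red, and is the smaller of those in its own colour.

How it is judged:
On the way, in this order (a step that is already met when the one before it is completed fails the run):
1. the spring lies on its side on the bench, let go (angle between spring's own z axis and vertical above 1.35 rad and height (world z) of spring below 0.03 m and contact force between the fingers and spring below 0.05 N and linear speed of spring below 0.05 m/s), for 0.2 s.
2. the spring is threaded over the damper, home against the perch ring (z of spring in the frame of damper between 0.04 and 0.049 m and angle between the z axis of spring and the z axis of damper, either way round below 0.15 rad and x of spring in the frame of damper between -0.006 and 0.006 m and y of spring in the frame of damper between -0.006 and 0.006 m), for 0.2 s.
At the end, for the whole second after the job is handed in: Spring over the damper, its end within 4 mm of the perch ring; shaft within 3 mm of fully out; retainer fully down on the square neck (3 mm in height, 4 mm sideways), square to the shaft, within 4 mm of the flange; both released and at rest (all of step 2 and value of joint shaft above 0.021 m and z of retainer in the frame of flange between -0.011 and -0.005 m and x of retainer in the frame of flange between -0.004 and 0.004 m and y of retainer in the frame of flange between -0.003 and 0.003 m and angle between the x axis of retainer and the z axis of flange, either way round below 0.15 rad and linear speed of each of spring, retainer below 0.02 m/s); the robot touches nothing.
It fails at once if the short spring, bush, bolt or dish is moved by more than 40 mm (distance of any of stub_spring, bush, bolt, dish from where it was at the start of the episode above 0.04 m).
It also fails if it takes over 72 s, if anything falls off the work surface, if the arm or the gripper's body presses on something with over 40 N, if the wrist force passes 120 N, or if a joint passes its speed limit or range.

## Robot

A 7-joint arm with a two-finger parallel gripper is mounted at the origin on the work surface. World frame = base frame: x ahead of the robot, y to its left, z up, the work surface at z = 0. Lengths are in m, angles in rad, forces in N, time in s.
With the tool pointing down it reaches from about 0.425 to 0.875 m from the base axis. Payload 4.7 kg.
Tool frame: the origin (TCP) lies on the mounting face of the last link; the fingertips stand 173 mm ahead of it and the grasp point (between the pads) lies 155 mm ahead of it (finger_overhang is the distance from the TCP to the fingertips, in m); z points along the fingers, y is the line along which they close (so a half turn about z gives the same grasp; the last joint's range is limited). The gripper opens to 85 mm and grips with 20 to 120 N. Pads are 22 mm wide; open, the fingers measure 114 mm over their backs; the gripper's body (76 mm by 85 mm) begins 54 mm behind the grasp point. The pads swing forward as they close: fully open they stand 13 mm farther back than shut.
Start: joints at [1.228, 0.321, -0.07, 1.45, 0.023, 1.371, -0.057], TCP at [0.227, -0.609, 0.405] pointing down, gripper open.
Joint ranges: [-2.86, 2.86], [-0.3, 2.09], [-1.38, 1.24], [0.06, 2.45], [-1.56, 4.7], [0.09, 2.05], [-2.69, 2.69]. Speed limits (rad/s): [2.57, 2.57, 3.14, 3.14, 3.14, 3.14, 3.14].

## Interface

Orientations are given as a unit quaternion [x, y, z, w].
In Python, from workcell import state, capture, calibration, close_job, finger_overhang gives the robot as it stands. The module is installed in compiled form; this text tells all that it offers.
- The arm moves only by the tool step_arm, never from a script. Its argument "motion" is a list of rows, each an object with "angular": the turn, a rotation vector about the tool's x, y, z each as a share of 45 degrees, from -1 to 1, a list of three; "travel": the shift along the tool's x, y, z each as a share of 0.12 m, from -1 to 1, a list of three; "claw": the opening, from -1 (shut) to 1 (fully open). A call has exactly 8 rows; each row is the pose to reach, as a shift and turn from the pose commanded when the call began, along the tool's axes at that moment; what a row does not reach only later rows make up. A row lasts 1/10 s, in which the tool goes at most 50 mm and 8.59 degrees, less where a joint would pass 70% of its speed; a pose out of reach is approached as far as the arm can. A call with a number of a shift or a turn outside -1 to 1 is refused whole. A call with a gripper value outside its range is refused whole. The fingers move at their own pace and stop on an object; "squeeze" is the grip in N (left out, the last holds). Time passes only in rows, so rows that repeat a pose let the fingers close, or fill a call up. It gives the time, the measured TCP pose, the force, the opening and the grip force at its end, in the units of the state.
- state(): the state, without advancing time (a new reading comes with each control period).
- capture(name): name is "scene" or "top" or "wrist"; returns the picture (420x560x3 uint8, blue, green, red); there is no depth.
- calibration(name): a dict with "fov_y" (degrees; the focal length in pixels is half the picture's height over the tangent of half this angle, whatever the lens; pixels are square), "cx", "cy" (the principal point, pixels), "camera_from_world" (4x4, takes a point from world to camera coordinates). Camera axes: x right, y down, z forward; pixel columns grow to the right and rows downward; lengths in m; the calibration is good to about 2 mm. A picture is of the moment at which its call begins: read the wrist's pose just before it. calibration takes no time and is no camera call; for the wrist camera it gives the pose at the moment of the call.
- close_job(): hands the job in; it is judged then, once.
The state is a dict: "time_s": time; "q": joint angles; "qd": joint speeds; "tau": joint torques, N m; "eef_pos": TCP position; "orientation": TCP orientation; "force": force on the tool from outside, world axes, zero at the start; "ft_torque": the same for the moment, N m; "gripper_width": finger opening in m; "grasp_force": force on a finger pad.
Only numpy, scipy, OpenCV 4.12 (cv2) and the standard library are available. Lean on these libraries where they do the work, as an engineer would, in place of code of your own. Each camera call takes 0.05 s, during which the arm holds its last target. There are 200 camera calls.

## Working session

There is one attempt and no reset: what is moved stays moved. The work goes in short steps, Python scripts to look and compute and a tool call to move; the robot and the scene stay as the last step left them, time stands still between calls to the robot, and variables do not carry over. Pictures are saved under pics/ and viewed, at most 10 in all, crops included, and the job is handed in when it is done.

Besides the shell and the picture viewer there is one more tool, called after "Emit:" by a JSON object that holds its "name" and its "arguments". step_arm: Moves the arm, as the interface text tells. Its arguments: {"type":"object","properties":{"motion":{"type":"array"},"squeeze":{"type":"number"}},"required":["motion"]}

```bash
mkdir -p pics; python3 - <<'E'
from workcell import *
import cv2,numpy as np
s=state();print({k:np.round(v,3).tolist() for k,v in s.items()},finger_overhang)
for n in("scene","top"):
    c=calibration(n);print(n,c)
    cv2.imwrite(f"pics/{n}0.png",capture(n))
E
```

```text
{'time_s': 0.0, 'q': [1.228, 0.322, -0.07, 1.452, 0.023, 1.371, -0.057], 'qd': [-0.001, -0.001, -0.0, 0.0, 0.0, 0.001, -0.0], 'tau': [-0.0, -49.358, -0.383, -31.433, 0.013, 0.011, -0.0], 'eef_pos': [0.227, -0.609, 0.404], 'orientation': [0.984, 0.177, -0.0, -0.001], 'force': [0.128, -0.492, -0.357], 'ft_torque': [0.021, 0.004, 0.024], 'grasp_force': 0.0, 'gripper_width': 0.085} 0.1734
scene {'fov_y': 47.385902083393766, 'cx': 287.26998748111555, 'cy': 213.9373167554994, 'camera_from_world': array([[-0.81578554,  0.57830664,  0.00744186,  0.45067802],
       [ 0.4247185 ,  0.60776182, -0.67099908, -0.14054164],
       [-0.3925661 , -0.54423066, -0.74142083,  1.17645607],
       [ 0.        ,  0.        ,  0.        ,  1.        ]])}
top {'fov_y': 47.2311360553555, 'cx': 281.2101104453905, 'cy': 208.2726839159852, 'camera_from_world': array([[ 2.25222252e-04, -9.99980376e-01, -6.26081372e-03,
        -3.41971116e-02],
       [-9.86279250e-01,  8.11441340e-04, -1.65083565e-01,
         5.69072641e-01],
       [ 1.65085406e-01,  6.21209115e-03, -9.86259712e-01,
         1.04508953e+00],
       [ 0.00000000e+00,  0.00000000e+00,  0.00000000e+00,
         1.00000000e+00]])}
```

View pics/scene0.png

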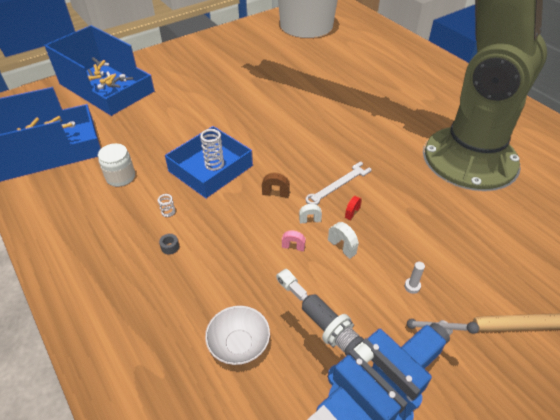

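View pics/top0.png

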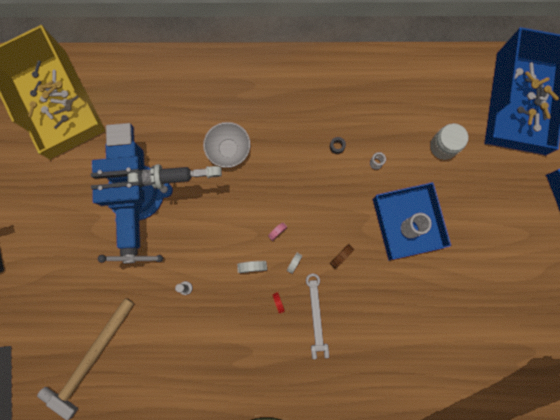

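The top view shows the spring in the bin at (420,224), the damper axis along row ~174 with the eye at (212,171), and the bolt at (184,288). The dish is at (227,146), the bush at (337,145) and the stub spring at (378,160).

Horseshoes in the top view: brown (342,257), pink (278,231), red (279,302), large silver (252,267), small silver (295,262). The retainer is the small silver one, because it is the smaller of the silver pair. In the scene view it is at (311,213), against (344,238) for the large one. I'll confirm with enlarged crops.

```bash
python3 - <<'E'
import cv2,numpy as np
t=cv2.imread("pics/top0.png");s=cv2.imread("pics/scene0.png")
def cr(im,x,y,w,h,k):return cv2.resize(im[y:y+h,x:x+w],None,fx=k,fy=k,interpolation=cv2.INTER_CUBIC)
a=np.hstack([cr(t,140,140,100,75,4),cr(t,230,225,100,75,4)])
b=np.hstack([cr(s,270,190,100,75,4),cr(s,265,260,100,75,4)])
cv2.imwrite("pics/c1.png",np.vstack([a,b]))
E
```

```text
(no output)
```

View pics/c1.png

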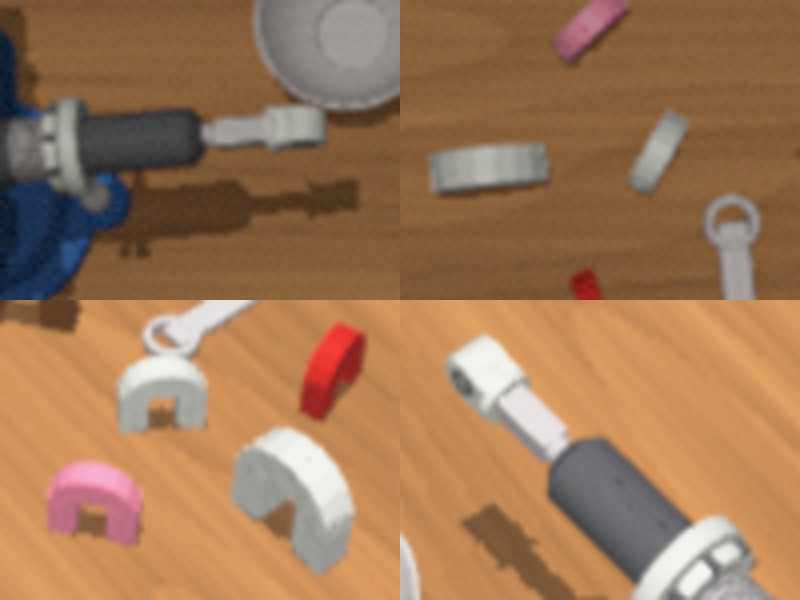

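The top crops confirm it. The small silver horseshoe is at (294.5,263), with an axis tilted relative to the image. It is clearly smaller than the large one at (252,267). The damper eye's outer end is at (221.5,172) and the perch outer face is at (161,176).

```bash
cat > h.py <<'E'
import numpy as np,cv2
from workcell import *
from scipy.spatial.transform import Rotation as R
def cam(n,c=None):
    c=c or calibration(n);f=210/np.tan(np.radians(c["fov_y"]/2));return f,c
def ray(n,px,c=None):
    f,c=cam(n,c);M=c["camera_from_world"];d=M[:3,:3].T@np.array([(px[0]-c["cx"])/f,(px[1]-c["cy"])/f,1.]);return -M[:3,:3].T@M[:3,3],d
def onz(n,px,z,c=None):
    o,d=ray(n,px,c);return o+d*(z-o[2])/d[2]
def tri(a,b):
    A=[];B=[]
    for o,d in(a,b):
        d=d/np.linalg.norm(d);P=np.eye(3)-np.outer(d,d);A.append(P);B.append(P@o)
    return np.linalg.lstsq(np.vstack(A),np.hstack(B),rcond=None)[0]
def proj(n,p,c=None):
    f,c=cam(n,c);q=c["camera_from_world"]@np.r_[p,1];return np.array([c["cx"]+f*q[0]/q[2],c["cy"]+f*q[1]/q[2]])
E
python3 - <<'E'
from h import *
np.set_printoptions(precision=4,suppress=True)
o=lambda *a:print(*a)
o("eye end",onz("top",(221.5,171.9),.136)); o("perch",onz("top",(160.7,175.9),.136))
o("flange in/out",[onz("top",(140+x/4,140+y/4),.136) for x,y in((268,129),(203,133))])
o("eye end scene",onz("scene",(265+465/4,260+70/4),.136))
o("retainer top",[onz("top",(230+(x-400)/4,225+y/4),.035) for x,y in((629,188),(687,113),(658,152))])
o("ret bottom scene",[onz("scene",(270+x/4,190+y/4),0) for x,y in((122,132),(204,128))])
for n,roi,z in(("top",(380,190,445,255),.093),("scene",(190,120,235,175),.093)):
    im=cv2.imread(f"pics/{n}0.png");x0,y0,x1,y1=roi;g=im[y0:y1,x0:x1].astype(int)
    m=((g[...,2]>110)&(g.max(2)-g.min(2)<45)).astype(np.uint8)
    ys,xs=np.nonzero(m);o(n,"spring",xs.min()+x0,xs.max()+x0,ys.min()+y0,ys.max()+y0)
for n,p,z in(("dish",(227,146),.035),("bush",(337,145),.024),("stub",(379,158),.042),("bolt",(184,288),.07),("big",(252,267),.04),("red",(279,302),.03),("brown",(342,257),.03),("pink",(278,231),.03)):o(n,onz("top",p,z))
o("bin corners",[onz("top",p,.05) for p in((374,193),(434,184),(449,242),(388,260))])
E
```

```text
eye end [0.6323 0.0914 0.136 ]
perch [0.6238 0.2198 0.136 ]
flange in/out [array([0.6316, 0.1221, 0.136 ]), array([0.6295, 0.1564, 0.136 ])]
eye end scene [0.5069 0.1955 0.136 ]
retainer top [array([ 0.4257, -0.0479,  0.035 ]), array([ 0.4678, -0.0808,  0.035 ]), array([ 0.4459, -0.0643,  0.035 ])]
ret bottom scene [array([ 0.4709, -0.0659, -0.    ]), array([ 0.4331, -0.0429,  0.    ])]
top spring 380 444 190 248
scene spring 190 234 126 170
dish [0.7197 0.0933 0.035 ]
bush [ 0.7251 -0.1666  0.024 ]
stub [ 0.6881 -0.2615  0.042 ]
bolt [0.3901 0.1763 0.07  ]
big [0.4367 0.0312 0.04  ]
red [ 0.3593 -0.0294  0.03  ]
brown [ 0.4597 -0.1723  0.03  ]
pink [ 0.5191 -0.0269  0.03  ]
bin corners [array([ 0.6037, -0.2457,  0.05  ]), array([ 0.6245, -0.3832,  0.05  ]), array([ 0.4918, -0.4097,  0.05  ]), array([ 0.4517, -0.272 ,  0.05  ])]
```

```bash
python3 - <<'E'
import cv2,numpy as np
t=cv2.imread("pics/top0.png");s=cv2.imread("pics/scene0.png")
def cr(im,x,y,w,h,k):return cv2.resize(im[y:y+h,x:x+w],None,fx=k,fy=k,interpolation=cv2.INTER_CUBIC)
cv2.imwrite("pics/c2.png",np.hstack([cr(t,370,180,80,80,5),cr(s,165,120,80,80,5)]))
E
```

```text
(no output)
```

View pics/c2.png

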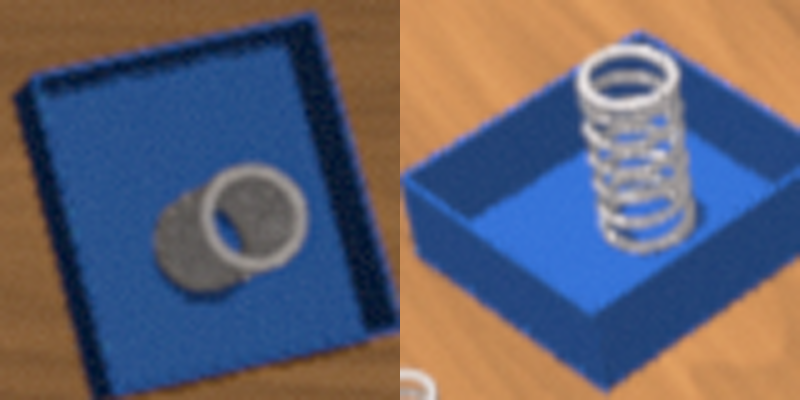

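The crops show the spring's top ring at top-view pixel (420.8,223.6) and scene-view pixel (210.8,135.6). It stands upright.

```bash
cat >> h.py <<'E'
np.set_printoptions(precision=4,suppress=True)
def ori(head,tilt=0,):
    "tool down, tool x heading (deg) in plane; tilt about tool y (deg)"
    h=np.radians(head);x=np.array([np.cos(h),np.sin(h),0]);z=np.array([0,0,-1.]);y=np.cross(z,x)
    return R.from_matrix(np.c_[x,y,z])*R.from_euler("y",tilt,degrees=True)
def go(g,head=None,tilt=0,d=.155,Rt=None):
    "print move to put the grasp point at g"
    s=state();R0=R.from_quat(s["orientation"]);Rt=Rt or (R0 if head is None else ori(head,tilt))
    t=np.array(g)-Rt.apply([0,0,d]);v=R0.inv().apply(t-s["eef_pos"])/.12;w=(R0.inv()*Rt).as_rotvec()/np.radians(45)
    n=max(1,np.ceil(max(abs(v).max(),abs(w).max())))
    print("t",round(s["time_s"],2),"travel",v.round(3),"ang",w.round(3),"calls",n,"grip at",s["eef_pos"]+R0.apply([0,0,d]),"q",np.array(s["q"]))
E
python3 - <<'E'
from h import *
p=tri(ray("top",(420.8,223.6)),ray("scene",(210.8,135.6)));print("spring top",p,onz("top",(420.8,223.6),.091),onz("scene",(210.8,135.6),.091))
print("eye end scene",onz("scene",(265+75/4,260+78/4),.136))
R0=R.from_quat(state()["orientation"]);print(R0.as_matrix())
g=onz("top",(420.8,223.6),.091)
for h in(-35,145,-125):go([g[0],g[1],.18],h);
E
```

```text
spring top [ 0.528  -0.3383  0.0847] [ 0.5278 -0.337   0.091 ] [ 0.5308 -0.3302  0.091 ]
eye end scene [0.6376 0.1086 0.136 ]
[[ 0.937   0.3493 -0.0007]
 [ 0.3493 -0.937   0.0015]
 [-0.0001 -0.0017 -1.    ]]
t 0.1 travel [ 3.141 -1.246  0.575] ang [-0.002  0.001  1.232] calls 4.0 grip at [ 0.2268 -0.6087  0.2488] q [ 1.2281  0.3217 -0.0701  1.4515  0.0226  1.3708 -0.0569]
t 0.1 travel [ 3.141 -1.246  0.575] ang [-0.001 -0.002 -2.768] calls 4.0 grip at [ 0.2268 -0.6087  0.2488] q [ 1.2281  0.3217 -0.0701  1.4515  0.0226  1.3708 -0.0569]
t 0.1 travel [ 3.141 -1.246  0.575] ang [-0.001  0.003  3.232] calls 4.0 grip at [ 0.2268 -0.6087  0.2488] q [ 1.2281  0.3217 -0.0701  1.4515  0.0226  1.3708 -0.0569]
```

Emit:
{"name": "step_arm", "arguments": {"motion": [{"angular":[0,0,0],"travel":[1,-0.4,0.1],"claw":1},{"angular":[0,0,0],"travel":[1,-0.4,0.1],"claw":1},{"angular":[0,0,0],"travel":[1,-0.4,0.1],"claw":1},{"angular":[0,0,0],"travel":[1,-0.4,0.1],"claw":1},{"angular":[0,0,0],"travel":[1,-0.4,0.1],"claw":1},{"angular":[0,0,0],"travel":[1,-0.4,0.1],"claw":1},{"angular":[0,0,0],"travel":[1,-0.4,0.1],"claw":1},{"angular":[0,0,0],"travel":[1,-0.4,0.1],"claw":1}]}}

```text
time_s: 0.9
eef_pos: [0.3215, -0.5231, 0.3927]
orientation: [0.984, 0.176, -0.0, 0.0]
force: [-0.6, -0.5, -1.0]
gripper_width: 0.0852
grasp_force: 0.0
```

Emit:
{"name": "step_arm", "arguments": {"motion": [{"angular":[0,0,0],"travel":[1,-0.4,0.1],"claw":1},{"angular":[0,0,0],"travel":[1,-0.4,0.1],"claw":1},{"angular":[0,0,0],"travel":[1,-0.4,0.1],"claw":1},{"angular":[0,0,0],"travel":[1,-0.4,0.1],"claw":1},{"angular":[0,0,0],"travel":[1,-0.4,0.1],"claw":1},{"angular":[0,0,0],"travel":[1,-0.4,0.1],"claw":1},{"angular":[0,0,0],"travel":[1,-0.4,0.1],"claw":1},{"angular":[0,0,0],"travel":[1,-0.4,0.1],"claw":1}]}}

```text
time_s: 1.7
eef_pos: [0.4173, -0.4364, 0.3808]
orientation: [0.984, 0.176, -0.0, 0.0]
force: [-0.3, 0.5, 0.6]
gripper_width: 0.0852
grasp_force: 0.0
```

Emit:
{"name": "step_arm", "arguments": {"motion": [{"angular":[0,0,1],"travel":[0.7,-0.4,0.1],"claw":1},{"angular":[0,0,1],"travel":[0.7,-0.4,0.1],"claw":1},{"angular":[0,0,1],"travel":[0.7,-0.4,0.1],"claw":1},{"angular":[0,0,1],"travel":[0.7,-0.4,0.1],"claw":1},{"angular":[0,0,1],"travel":[0.7,-0.4,0.1],"claw":1},{"angular":[0,0,1],"travel":[0.7,-0.4,0.1],"claw":1},{"angular":[0,0,1],"travel":[0.7,-0.4,0.1],"claw":1},{"angular":[0,0,1],"travel":[0.7,-0.4,0.1],"claw":1}]}}

```text
time_s: 2.5
eef_pos: [0.48, -0.3614, 0.3688]
orientation: [0.977, -0.212, 0.0, 0.0]
force: [-0.8, 0.6, 0.4]
gripper_width: 0.0854
grasp_force: 0.0
```

```bash
python3 - <<'E'
from h import *
go([.528,-.337,.18],-33)
c=calibration("wrist");w=capture("wrist");cv2.imwrite("pics/w1.png",w);np.save("c1.npy",c)
print(c["fov_y"],"spring top proj",proj("wrist",[.528,-.337,.091],c))
s=state();R0=R.from_quat(s["orientation"]);M=c["camera_from_world"];print("cam in tool",R0.inv().apply(-M[:3,:3].T@M[:3,3]-s["eef_pos"]),R0.inv().as_matrix()@M[:3,:3].T)
E
```

```text
t 2.5 travel [ 0.279 -0.351  0.281] ang [ 0.    -0.     0.188] calls 1 grip at [ 0.48   -0.3614  0.2138] q [ 0.7604  0.2436 -0.1872  1.6236  0.0471  1.2787 -1.4337]
71.69649456867167 spring top proj [228.1135 169.2267]
cam in tool [ 0.0822 -0.0003  0.0304] [[-0.0003 -0.9476 -0.3195]
 [ 1.     -0.0004  0.0003]
 [-0.0005 -0.3195  0.9476]]
```

View pics/w1.png

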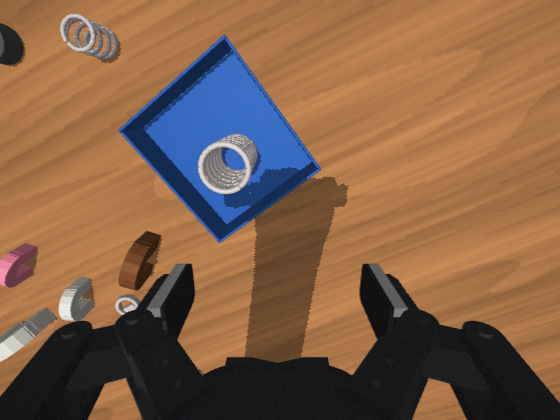

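The wrist view shows the spring's top ring centred at (225,170), against a prediction of (228,169). That agrees to within about 2 mm.

```bash
python3 - <<'E'
from h import *
c=np.load("c1.npy",allow_pickle=True).item()
g=onz("wrist",(225,170),.091,c);print(g)
go([.5*g[0]+.264,.5*g[1]-.1685,.072],-33)
# retainer, from wrist view at z 0 leg ends / top
print(onz("wrist",(76,298),.022,c), onz("wrist",(60,317),0,c))
E
```

```text
[ 0.5285 -0.3343  0.091 ]
t 2.55 travel [ 0.276 -0.361  1.181] ang [ 0.    -0.     0.189] calls 2.0 grip at [ 0.4801 -0.3613  0.2137] q [ 0.7603  0.2437 -0.1874  1.6236  0.0471  1.2787 -1.4339]
[ 0.4533 -0.0658  0.022 ] [ 0.4298 -0.0031  0.    ]
```

Emit:
{"name": "step_arm", "arguments": {"motion": [{"angular":[0,0,0.19],"travel":[0.28,-0.36,0.2],"claw":1},{"angular":[0,0,0.19],"travel":[0.28,-0.36,0.3],"claw":1},{"angular":[0,0,0.19],"travel":[0.28,-0.36,0.4],"claw":1},{"angular":[0,0,0.19],"travel":[0.28,-0.36,0.6],"claw":1},{"angular":[0,0,0.19],"travel":[0.28,-0.36,0.8],"claw":1},{"angular":[0,0,0.19],"travel":[0.28,-0.36,1],"claw":1},{"angular":[0,0,0.19],"travel":[0.28,-0.36,1],"claw":1},{"angular":[0,0,0.19],"travel":[0.28,-0.36,1],"claw":1}]}}

```text
time_s: 3.35
eef_pos: [0.528, -0.3365, 0.2488]
orientation: [0.958, -0.285, -0.0, 0.0]
force: [0.7, 0.8, 0.5]
gripper_width: 0.0855
grasp_force: 0.0
```

Emit:
{"name": "step_arm", "arguments": {"motion": [{"angular":[0,0,0],"travel":[0,0,0.18],"claw":1},{"angular":[0,0,0],"travel":[0,0,0.18],"claw":0},{"angular":[0,0,0],"travel":[0,0,0.18],"claw":-1},{"angular":[0,0,0],"travel":[0,0,0.18],"claw":-1},{"angular":[0,0,0],"travel":[0,0,0.18],"claw":-1},{"angular":[0,0,0],"travel":[0,0,0.18],"claw":-1},{"angular":[0,0,0],"travel":[0,0,0.18],"claw":-1},{"angular":[0,0,0],"travel":[0,0,0.18],"claw":-1}], "squeeze": 40}}

```text
time_s: 4.15
eef_pos: [0.5295, -0.3359, 0.2289]
orientation: [0.959, -0.285, 0.001, 0.0]
force: [-1.3, 0.8, 6.1]
gripper_width: 0.044
grasp_force: 40.5
```

```bash
python3 - <<'E'
from h import *
s=state();print(s["gripper_width"],s["grasp_force"],s["force"])
go([.60,-.12,.18],-11)
E
```

```text
0.04395439917600907 40.53433449589647 [-1.2542  0.7943  6.0679]
t 4.15 travel [-0.488 -1.828 -0.885] ang [ 0.001 -0.003 -0.491] calls 2.0 grip at [ 0.5298 -0.3361  0.0739] q [ 0.6761  0.417  -0.189   1.6956  0.089   1.0346 -1.6907]
```

Emit:
{"name": "step_arm", "arguments": {"motion": [{"angular":[0,0,0],"travel":[0,0,-0.15],"claw":-1},{"angular":[0,0,0],"travel":[0,0,-0.4],"claw":-1},{"angular":[0,0,0],"travel":[0,0,-0.7],"claw":-1},{"angular":[0,0,0],"travel":[0,-0.1,-0.9],"claw":-1},{"angular":[0,0,0],"travel":[0,-0.3,-0.9],"claw":-1},{"angular":[0,0,0],"travel":[-0.1,-0.6,-0.9],"claw":-1},{"angular":[0,0,0],"travel":[-0.2,-0.9,-0.9],"claw":-1},{"angular":[0,0,0],"travel":[-0.25,-0.95,-0.9],"claw":-1}]}}

```text
time_s: 4.95
eef_pos: [0.5677, -0.2175, 0.335]
orientation: [0.96, -0.281, -0.0, -0.002]
force: [0.6, 0.8, -1.0]
gripper_width: 0.0436
grasp_force: 41.1
```

Emit:
{"name": "step_arm", "arguments": {"motion": [{"angular":[0,0,-0.1],"travel":[-0.05,-0.2,0],"claw":-1},{"angular":[0,0,-0.2],"travel":[-0.1,-0.5,0],"claw":-1},{"angular":[0,0,-0.3],"travel":[-0.2,-0.8,0],"claw":-1},{"angular":[0,0,-0.4],"travel":[-0.24,-0.88,0],"claw":-1},{"angular":[0,0,-0.49],"travel":[-0.24,-0.88,0],"claw":-1},{"angular":[0,0,-0.49],"travel":[-0.24,-0.88,0],"claw":-1},{"angular":[0,0,-0.49],"travel":[-0.24,-0.88,0],"claw":-1},{"angular":[0,0,-0.49],"travel":[-0.24,-0.88,0],"claw":-1}]}}

```text
time_s: 5.75
eef_pos: [0.5993, -0.1206, 0.3349]
orientation: [0.995, -0.098, -0.0, 0.0]
force: [0.2, 0.2, -1.4]
gripper_width: 0.0434
grasp_force: 41.1
```

```bash
python3 - <<'E'
from h import *
s=state();print(s["gripper_width"],s["grasp_force"],s["force"])
go([.60,-.12,.10],-11,50)
go([.60,-.12,.10],-11,25)
cv2.imwrite("pics/w2.png",np.hstack([cv2.resize(capture("wrist"),(400,300)),cv2.resize(capture("scene"),(400,300))]))
E
```

```text
0.04339933563625866 41.145424857968464 [ 0.2009  0.2238 -1.4198]
t 5.75 travel [-0.984 -0.003  1.128] ang [ 0.003  1.111 -0.004] calls 2.0 grip at [ 0.5992 -0.1206  0.1799] q [ 0.4554  0.3037 -0.3617  1.6322  0.1132  1.2266 -1.6958]
t 5.75 travel [-0.541 -0.004  0.787] ang [ 0.002  0.556 -0.004] calls 1 grip at [ 0.5992 -0.1206  0.1799] q [ 0.4554  0.3037 -0.3617  1.6322  0.1132  1.2266 -1.6958]
```

View pics/w2.png

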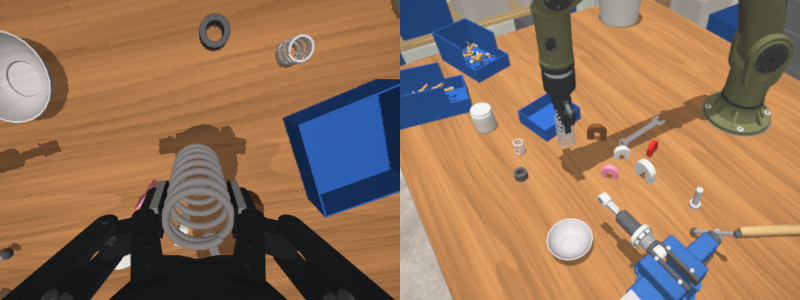

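Emit:
{"name": "step_arm", "arguments": {"motion": [{"angular":[0,0.15,0],"travel":[-0.1,0,0],"claw":-1},{"angular":[0,0.3,0],"travel":[-0.3,0,0.1],"claw":-1},{"angular":[0,0.45,0],"travel":[-0.45,0,0.25],"claw":-1},{"angular":[0,0.6,0],"travel":[-0.6,0,0.4],"claw":-1},{"angular":[0,0.75,0],"travel":[-0.7,0,0.6],"claw":-1},{"angular":[0,0.9,0],"travel":[-0.85,0,0.8],"claw":-1},{"angular":[0,1,0],"travel":[-0.9,0,0.9],"claw":-1},{"angular":[0,1,0],"travel":[-0.9,0,0.95],"claw":-1}]}}

```text
time_s: 6.65
eef_pos: [0.4953, -0.1015, 0.2304]
orientation: [0.93, -0.091, 0.354, 0.045]
force: [0.7, -0.4, -1.3]
gripper_width: 0.0435
grasp_force: 41.2
```

```bash
python3 - <<'E'
from h import *
s=state();print(s["gripper_width"],s["grasp_force"],s["force"])
go([.60,-.12,.066],-11,50)
E
```

```text
0.043499673296351585 41.19912827387452 [ 0.6676 -0.4213 -1.307 ]
t 6.65 travel [-0.437 -0.024  0.333] ang [0.027 0.182 0.007] calls 1 grip at [ 0.5961 -0.1245  0.1149] q [ 0.8018  0.0344 -0.6744  2.2882  0.6891  0.1266 -2.2856]
```

```bash
python3 - <<'E'
from h import *
go([.625,-.09,.072])
E
```

```text
t 6.65 travel [-0.101 -0.337  0.381] ang [0. 0. 0.] calls 1 grip at [ 0.5961 -0.1245  0.1149] q [ 0.8018  0.0344 -0.6744  2.2882  0.6891  0.1266 -2.2856]
```

Emit:
{"name": "step_arm", "arguments": {"motion": [{"angular":[0,0,0],"travel":[0,-0.1,0],"claw":-1},{"angular":[0,0,0],"travel":[0,-0.25,0.05],"claw":-1},{"angular":[0,0,0],"travel":[0,-0.33,0.1],"claw":-1},{"angular":[0,0,0],"travel":[-0.03,-0.33,0.2],"claw":-1},{"angular":[0,0,0],"travel":[-0.06,-0.33,0.25],"claw":-1},{"angular":[0,0,0],"travel":[-0.08,-0.33,0.3],"claw":-1},{"angular":[0,0,0],"travel":[-0.1,-0.33,0.36],"claw":-1},{"angular":[0,0,0],"travel":[-0.1,-0.33,0.36],"claw":-1}]}}

```text
time_s: 7.45
eef_pos: [0.5274, -0.0691, 0.2017]
orientation: [0.932, -0.093, 0.347, 0.045]
force: [-0.2, 0.2, -1.1]
gripper_width: 0.0437
grasp_force: 41.2
```

```bash
python3 - <<'E'
from h import *
s=state();print(s["gripper_width"],s["grasp_force"],s["force"],R.from_quat(s["orientation"]).as_matrix()[:,2])
go([.625,-.09,.072])
cv2.imwrite("pics/s3.png",capture("scene")[120:330,180:460])
E
```

```text
0.043724011877957776 41.22138897422701 [-0.1756  0.1526 -1.0813] [ 0.6393 -0.148  -0.7546]
t 7.45 travel [-0.081 -0.016  0.07 ] ang [0. 0. 0.] calls 1 grip at [ 0.6265 -0.0921  0.0847] q [-0.3579  0.1183  0.4113  2.2753  0.9874  0.0956 -2.6917]
```

```bash
python3 - <<'E'
from h import *
go([.62,-.09,.075],-12,35)
E
```

```text
t 7.5 travel [0.036 0.02  0.029] ang [ 0.015 -0.134  0.022] calls 1 grip at [ 0.6272 -0.0908  0.0848] q [-0.3674  0.1197  0.4188  2.2745  0.9873  0.095  -2.6917]
```

Emit:
{"name": "step_arm", "arguments": {"motion": [{"angular":[0,-0.05,0],"travel":[0.01,0,0],"claw":-1},{"angular":[0,-0.1,0],"travel":[0.03,0,0],"claw":-1},{"angular":[0,-0.15,0],"travel":[0.04,0,0],"claw":-1},{"angular":[0,-0.2,0],"travel":[0.05,0,0],"claw":-1},{"angular":[0,-0.2,0],"travel":[0.05,0,0.01],"claw":-1},{"angular":[0,-0.2,0],"travel":[0.05,0,0.02],"claw":-1},{"angular":[0,-0.2,0],"travel":[0.05,0,0.03],"claw":-1},{"angular":[0,-0.2,0],"travel":[0.05,0,0.03],"claw":-1}]}}

```text
time_s: 8.3
eef_pos: [0.5339, -0.0703, 0.2028]
orientation: [0.956, -0.095, 0.273, 0.037]
force: [0.2, 0.2, -1.2]
gripper_width: 0.0436
grasp_force: 41.2
```

```bash
python3 - <<'E'
from h import *
s=state();print(s["gripper_width"],s["grasp_force"],s["force"],R.from_quat(s["orientation"]).as_matrix()[:,2])
go([.62,-.09,.075])
cv2.imwrite("pics/s3.png",cv2.resize(capture("scene")[100:310,120:400],(800,600)))
E
```

```text
0.04360465472259151 41.245215822709724 [ 0.2423  0.2377 -1.1769] [ 0.5156 -0.1234 -0.8479]
t 8.3 travel [ 0.06  -0.005  0.001] ang [0. 0. 0.] calls 1 grip at [ 0.6139 -0.0894  0.0713] q [ 0.0143  0.1407  0.0346  2.186   0.3471  0.2802 -2.0304]
```

View pics/s3.png

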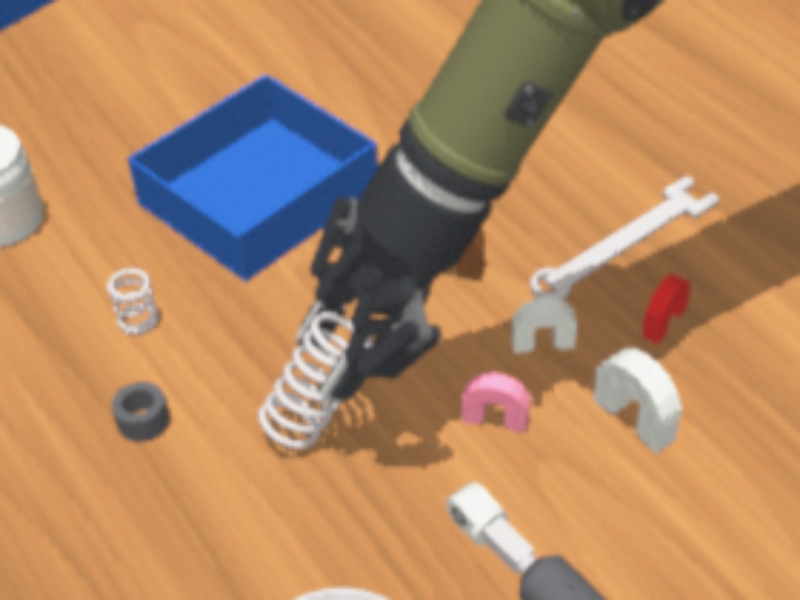

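The scene view shows the spring leaning about 32° in the fingers, its lower end just on the bench at crop pixel (295,435). The bush is clear at crop pixel (140,410). I'll lean it a bit further and release.

Emit:
{"name": "step_arm", "arguments": {"motion": [{"angular":[0,0.05,0],"travel":[-0.05,0,0],"claw":-1},{"angular":[0,0.11,0],"travel":[-0.11,0,0],"claw":-1},{"angular":[0,0.11,0],"travel":[-0.11,0,0],"claw":-1},{"angular":[0,0.11,0],"travel":[-0.11,0,0],"claw":-1},{"angular":[0,0.11,0],"travel":[-0.11,0,0],"claw":0.5},{"angular":[0,0.11,0],"travel":[-0.11,0,0],"claw":0.5},{"angular":[0,0.11,0],"travel":[-0.11,0,0],"claw":0.5},{"angular":[0,0.11,0],"travel":[-0.11,0,0],"claw":0.5}]}}

```text
time_s: 9.15
eef_pos: [0.5235, -0.0684, 0.1964]
orientation: [0.944, -0.094, 0.315, 0.041]
force: [-0.3, 0.3, -0.1]
gripper_width: 0.0642
grasp_force: 0.0
```

```bash
python3 - <<'E'
from h import *
s=state();print(s["gripper_width"],s["grasp_force"],s["force"],s["q"])
cv2.imwrite("pics/s4.png",cv2.resize(capture("scene")[100:310,120:400],(600,450)))
E
```

```text
0.06415282921688234 0.0 [-0.286   0.3377 -0.0518] [-0.1198  0.1223  0.1655  2.2524  0.6245  0.1625 -2.3185]
```

View pics/s4.png

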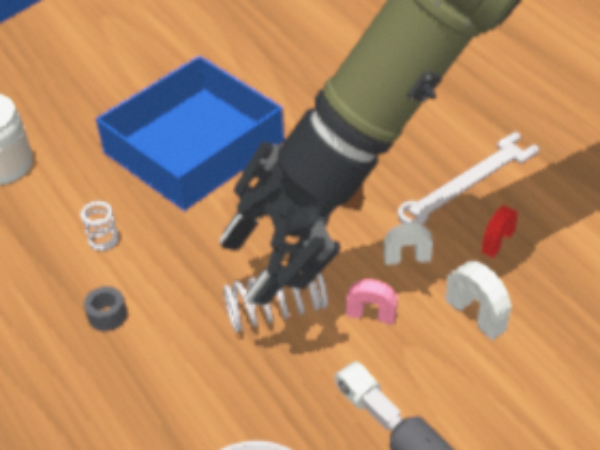

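The spring lies on its side at about crop pixel (275,305), and the fingers are open and clear of it. I'm backing off and turning the tool down again.

Emit:
{"name": "step_arm", "arguments": {"motion": [{"angular":[0,0,0],"travel":[0,0,-0.3],"claw":0.7},{"angular":[0,0,0],"travel":[0,0,-0.6],"claw":1},{"angular":[0,-0.15,0],"travel":[0,0,-0.8],"claw":1},{"angular":[0,-0.3,0],"travel":[0.1,0,-0.9],"claw":1},{"angular":[0,-0.5,0],"travel":[0.2,0,-1],"claw":1},{"angular":[0,-0.65,0],"travel":[0.3,0,-1],"claw":1},{"angular":[0,-0.83,0],"travel":[0.3,0,-1],"claw":1},{"angular":[0,-0.83,0],"travel":[0.3,0,-1],"claw":1}]}}

```text
time_s: 10.0
eef_pos: [0.4825, -0.0574, 0.3137]
orientation: [0.995, -0.102, -0.005, 0.009]
force: [1.0, 0.7, -0.7]
gripper_width: 0.0852
grasp_force: 0.0
```

```bash
cat >> h.py <<'E'
def greymask(im,thr=120,sat=40):
    g=im.astype(int);return ((g.max(2)-g.min(2)<sat)&(g.min(2)>thr)).astype(np.uint8)
def blobs(n,im,c,z,lo=60,thr=120,kk=9,sat=40):
    m=cv2.morphologyEx(greymask(im,thr,sat),cv2.MORPH_CLOSE,np.ones((kk,kk)))
    for k in cv2.findContours(m,cv2.RETR_EXTERNAL,cv2.CHAIN_APPROX_NONE)[0]:
        if cv2.contourArea(k)<lo: continue
        (cx,cy),wh,a=cv2.minAreaRect(k);P=onz(n,(cx,cy),z,c)
        W=np.array([onz(n,q,z,c)[:2] for q in cv2.boxPoints(((cx,cy),wh,a))])
        e=[W[1]-W[0],W[2]-W[1]];L=[np.linalg.norm(v) for v in e];i=int(np.argmax(L))
        print(n,"px",np.round((cx,cy)),"P",P,"L",np.round(L,3),"head",round(np.degrees(np.arctan2(e[i][1],e[i][0])),1))
E
python3 - <<'E'
from h import *
s=state();print(s["force"],s["q"]);go([.62,-.09,.15],-12)
im=capture("top");cv2.imwrite("pics/t5.png",im);blobs("top",im,calibration("top"),.03)
c=calibration("wrist");w=capture("wrist");cv2.imwrite("pics/w5.png",w);np.save("c5.npy",c);print("W");blobs("wrist",w,c,.03)
E
```

```text
[ 1.0399  0.7367 -0.7069] [-0.1279  0.0415  0.1896  1.9664  0.0108  1.1448 -1.7187]
t 10.0 travel [1.178 0.032 0.064] ang [0.024 0.01  0.006] calls 2.0 grip at [ 0.4807 -0.06    0.1587] q [-0.1279  0.0415  0.1896  1.9664  0.0108  1.1448 -1.7187]
top px [ 55. 405.] P [0.1402 0.4572 0.03  ] L [0.029 0.089] head -125.6
top px [184. 288.] P [0.3902 0.1856 0.03  ] L [0.034 0.027] head -90.0
top px [247. 266.] P [0.4392 0.0423 0.03  ] L [0.045 0.021] head -83.7
top px [143. 175.] P [0.65 0.29 0.03] L [0.075 0.048] head -88.1
top px [379. 159.] P [ 0.689  -0.2638  0.03  ] L [0.028 0.029] head 178.0
top px [454. 137.] P [ 0.7424 -0.4415  0.03  ] L [0.064 0.064] head 176.4
top px [223. 153.] P [0.7036 0.1036 0.03  ] L [0.154 0.109] head -20.6
top px [118. 134.] P [0.7517 0.3538 0.03  ] L [0.056 0.05 ] head -85.5
top px [ 55. 105.] P [0.8253 0.5105 0.03  ] L [0.066 0.059] head -76.7
top px [525.  70.] P [ 0.9104 -0.6247  0.03  ] L [0.038 0.048] head -93.2
W
wrist px [ 26. 358.] P [0.3641 0.242  0.03  ] L [0.019 0.009] head -54.7
wrist px [ 73. 312.] P [0.4085 0.1668 0.03  ] L [0.016 0.026] head -111.9
wrist px [205. 267.] P [0.4309 0.0202 0.03  ] L [0.039 0.02 ] head -65.1
wrist px [346. 305.] P [ 0.3564 -0.1098  0.03  ] L [0.026 0.172] head -176.5
wrist px [287. 231.] P [ 0.4513 -0.066   0.03  ] L [0.041 0.015] head -27.0
wrist px [267.  90.] P [ 0.5759 -0.0744  0.03  ] L [0.052 0.043] head -16.9
wrist px [271.  38.] P [ 0.6116 -0.085   0.03  ] L [0.041 0.009] head -100.2
wrist px [272.  12.] P [ 0.6283 -0.0898  0.03  ] L [0.041 0.015] head -101.4
```

Emit:
{"name": "step_arm", "arguments": {"motion": [{"angular":[0,0,0],"travel":[0.3,0,0],"claw":1},{"angular":[0,0,0],"travel":[0.6,0,0],"claw":1},{"angular":[0,0,0],"travel":[0.8,0,0],"claw":1},{"angular":[0,0,0.05],"travel":[0.8,0.05,0],"claw":1},{"angular":[0.02,0.01,0.08],"travel":[0.8,0.05,0],"claw":1},{"angular":[0.02,0.01,0.08],"travel":[0.8,0.05,0],"claw":1},{"angular":[0.02,0.01,0.08],"travel":[0.8,0.05,0],"claw":1},{"angular":[0.02,0.01,0.08],"travel":[0.8,0.05,0],"claw":1}]}}

```text
time_s: 10.9
eef_pos: [0.5733, -0.0822, 0.3133]
orientation: [0.991, -0.133, 0.001, 0.002]
force: [-0.7, 0.1, -0.1]
gripper_width: 0.0851
grasp_force: 0.0
```

```bash
python3 - <<'E'
from h import *
c=calibration("wrist");w=capture("wrist");cv2.imwrite("pics/w6.png",w)
blobs("wrist",w,c,.03,kk=25,thr=105)
go([.6,-.085,.03],-15)
print(proj("wrist",[.6,-.085,.03],c),proj("wrist",[.556,-.07,.03],c),proj("wrist",[.645,-.095,.03],c))
E
```

```text
wrist px [112. 389.] P [0.4078 0.1606 0.03  ] L [0.013 0.022] head 167.9
wrist px [  8. 374.] P [0.4596 0.2645 0.03  ] L [0.039 0.017] head -69.4
wrist px [214. 344.] P [0.4373 0.0255 0.03  ] L [0.059 0.065] head 177.2
wrist px [323. 331.] P [ 0.4235 -0.093   0.03  ] L [0.057 0.108] head -138.9
wrist px [268. 184.] P [ 0.5939 -0.0797  0.03  ] L [0.043 0.097] head 165.7
wrist px [461.  16.] P [ 0.6805 -0.256   0.03  ] L [0.051 0.022] head -105.2
wrist px [39. 78.] P [0.7261 0.0721 0.03  ] L [0.058 0.118] head 152.5
t 10.95 travel [ 0.217 -0.038  1.07 ] ang [ 0.004 -0.003 -0.006] calls 2.0 grip at [ 0.5737 -0.0827  0.1584] q [-0.0967  0.2327  0.2203  1.7558 -0.0517  1.1572 -1.6989]
[271.3497 176.5518] [268.5871 225.1594] [268.3663 122.4955]
```

View pics/w6.png

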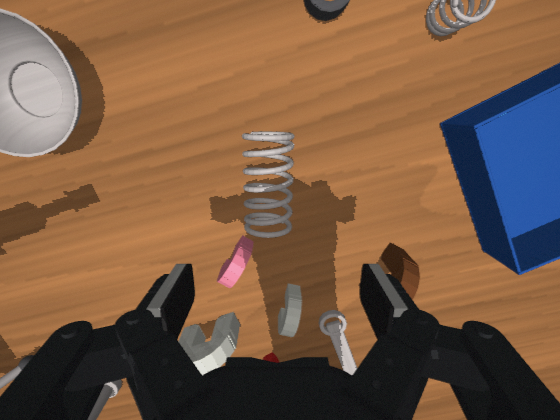

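The wrist view shows the spring lying between rows 131 and 237, centred at (268,184) and aligned with the tool's x axis. The pink horseshoe at (235,262) is clear of the pads. I'm descending to grasp across the coils at (0.594,-0.080).

```bash
python3 - <<'E'
from h import *
go([.594,-.080,.026],-15)
E
```

```text
t 10.95 travel [ 0.158 -0.066  1.103] ang [ 0.004 -0.003 -0.006] calls 2.0 grip at [ 0.5737 -0.0827  0.1584] q [-0.0967  0.2327  0.2203  1.7558 -0.0517  1.1572 -1.6989]
```

Emit:
{"name": "step_arm", "arguments": {"motion": [{"angular":[0,0,0],"travel":[0.16,-0.07,0.15],"claw":1},{"angular":[0,0,0],"travel":[0.16,-0.07,0.4],"claw":1},{"angular":[0,0,0],"travel":[0.16,-0.07,0.6],"claw":1},{"angular":[0,0,0],"travel":[0.16,-0.07,0.8],"claw":1},{"angular":[0,0,0],"travel":[0.16,-0.07,0.9],"claw":1},{"angular":[0,0,0],"travel":[0.16,-0.07,1],"claw":1},{"angular":[0,0,0],"travel":[0.16,-0.07,1],"claw":1},{"angular":[0,0,0],"travel":[0.16,-0.07,1],"claw":1}]}}

```text
time_s: 11.75
eef_pos: [0.5951, -0.0799, 0.1938]
orientation: [0.991, -0.133, 0.001, 0.002]
force: [0.3, -0.3, -0.1]
gripper_width: 0.0851
grasp_force: 0.0
```

Emit:
{"name": "step_arm", "arguments": {"motion": [{"angular":[0,0,0],"travel":[0,0,0.1],"claw":0.5},{"angular":[0,0,0],"travel":[0,0,0.1],"claw":0.2},{"angular":[0,0,0],"travel":[0,0,0.1],"claw":-1},{"angular":[0,0,0],"travel":[0,0,0.1],"claw":-1},{"angular":[0,0,0],"travel":[0,0,0.1],"claw":-1},{"angular":[0,0,0],"travel":[0,0,0.1],"claw":-1},{"angular":[0,0,0],"travel":[0,0,0.1],"claw":-1},{"angular":[0,0,0],"travel":[0,0,0.1],"claw":-1}], "squeeze": 40}}

```text
time_s: 12.55
eef_pos: [0.5948, -0.0799, 0.1812]
orientation: [0.991, -0.133, 0.001, 0.002]
force: [-0.9, 0.5, 1.1]
gripper_width: 0.043
grasp_force: 40.7
```

```bash
python3 - <<'E'
from h import *
s=state();print(s["gripper_width"],s["grasp_force"],s["force"])
go([.594,-.080,.026],-15)
im=cv2.imread("pics/t5.png")
# damper from the top view: shaft / axis, subpixel along columns
g=im[155:195,150:232].astype(int)
hsv=cv2.cvtColor(im,cv2.COLOR_BGR2HSV)
for x in range(162,226,3):
    col=im[158:192,x].astype(int);sat=col.max(1)-col.min(1);ok=np.nonzero(sat<35)[0]+158
    print(x,ok.min() if len(ok) else 0,ok.max() if len(ok) else 0,end="; ")
E
```

```text
0.042969613973936914 40.672169260215014 [-0.935   0.5143  1.0813]
t 12.55 travel [-0.007  0.002  0.002] ang [ 0.004 -0.003 -0.007] calls 1 grip at [ 0.595  -0.0805  0.0262] q [-0.08    0.4219  0.2022  1.8064 -0.0991  0.9218 -1.6732]
162 168 191; 165 169 191; 168 169 183; 171 168 187; 174 168 182; 177 168 181; 180 168 181; 183 167 181; 186 167 181; 189 169 179; 192 171 176; 195 170 176; 198 169 176; 201 169 176; 204 169 175; 207 167 176; 210 158 176; 213 158 176; 216 158 176; 219 158 175; 222 158 167; 225 158 167;
```

Emit:
{"name": "step_arm", "arguments": {"motion": [{"angular":[0,0,0],"travel":[0,0,-0.1],"claw":-1},{"angular":[0,0,0],"travel":[0,0,-0.3],"claw":-1},{"angular":[0,0,-0.1],"travel":[0,0,-0.5],"claw":-1},{"angular":[0,0,-0.25],"travel":[0,0,-0.7],"claw":-1},{"angular":[0,0,-0.4],"travel":[0,0,-0.9],"claw":-1},{"angular":[0,0,-0.55],"travel":[0,0,-1],"claw":-1},{"angular":[0,0,-0.7],"travel":[0,0,-1],"claw":-1},{"angular":[0,0,-0.8],"travel":[0,0,-1],"claw":-1}]}}

```text
time_s: 13.35
eef_pos: [0.5946, -0.0796, 0.3026]
orientation: [0.983, 0.182, 0.001, 0.002]
force: [0.4, 0.2, -2.0]
gripper_width: 0.0427
grasp_force: 40.9
```

Emit:
{"name": "step_arm", "arguments": {"motion": [{"angular":[0,0,-0.15],"travel":[0,0,-0.3],"claw":-1},{"angular":[0,0,-0.3],"travel":[0,0,-0.5],"claw":-1},{"angular":[0,0,-0.45],"travel":[0,0,-0.7],"claw":-1},{"angular":[0,0,-0.6],"travel":[0,0,-0.85],"claw":-1},{"angular":[0,0,-0.75],"travel":[0,0,-0.85],"claw":-1},{"angular":[0,0,-0.9],"travel":[0,0,-0.85],"claw":-1},{"angular":[0,0,-1],"travel":[0,0,-0.85],"claw":-1},{"angular":[0,0,-1],"travel":[0,0,-0.85],"claw":-1}]}}

```text
time_s: 14.15
eef_pos: [0.5943, -0.0792, 0.4037]
orientation: [0.84, 0.542, -0.001, 0.002]
force: [-0.0, 0.2, -1.0]
gripper_width: 0.0426
grasp_force: 41.2
```

```bash
python3 - <<'E'
from h import *
go([.632,-.02,.25],93.8)
E
```

```text
t 14.15 travel [ 0.579  0.083 -0.013] ang [ 0.002  0.004 -0.625] calls 1 grip at [ 0.5944 -0.0798  0.2487] q [ 0.0451  0.2122  0.0491  1.5883 -0.007   1.34   -0.3297]
```

Emit:
{"name": "step_arm", "arguments": {"motion": [{"angular":[0,0,-0.15],"travel":[0.2,0.03,0],"claw":-1},{"angular":[0,0,-0.3],"travel":[0.4,0.06,0],"claw":-1},{"angular":[0,0,-0.45],"travel":[0.58,0.08,0],"claw":-1},{"angular":[0,0,-0.63],"travel":[0.58,0.08,0],"claw":-1},{"angular":[0,0,-0.63],"travel":[0.58,0.08,0],"claw":-1},{"angular":[0,0,-0.63],"travel":[0.58,0.08,0],"claw":-1},{"angular":[0,0,-0.63],"travel":[0.58,0.08,0],"claw":-1},{"angular":[0,0,-0.63],"travel":[0.58,0.08,0],"claw":-1}]}}

```text
time_s: 14.95
eef_pos: [0.6318, -0.0204, 0.403]
orientation: [0.683, 0.731, -0.001, 0.002]
force: [-0.1, -0.4, -1.6]
gripper_width: 0.0429
grasp_force: 41.2
```

```bash
python3 - <<'E'
from h import *
go([.632,-.02,.25],93.8)
c=calibration("wrist");w=capture("wrist");cv2.imwrite("pics/w7.png",w);np.save("c7.npy",c)
for n,p in(("eye end",[.6323,.0914,.136]),("perch",[.6238,.2198,.136])):print(n,proj("wrist",p,c))
cv2.imwrite("pics/w7b.png",np.vstack([cv2.resize(w,(640,480))]))
E
```

```text
t 14.95 travel [ 0.003  0.002 -0.016] ang [0.001 0.005 0.002] calls 1 grip at [ 0.6319 -0.021   0.248 ] q [ 0.0186  0.2826 -0.0364  1.5026  0.0143  1.3558  0.0482]
eye end [287.2248  66.3285]
perch [ 289.9972 -172.2697]
```

View pics/w7.png

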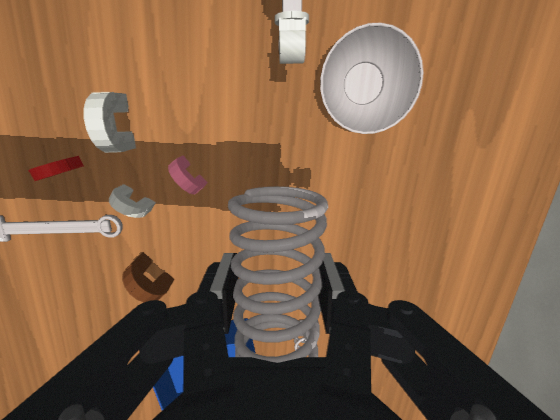

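The wrist view shows the spring held centrally (front ring at columns 229–327). The eye's outer end is at (292,62) and the flange at row 16. The damper axis lies about 4 mm further +x than the top view suggested. I'm moving over the damper to measure the axis and perch from close by.

Emit:
{"name": "step_arm", "arguments": {"motion": [{"angular":[0,0,0],"travel":[0.2,0,0],"claw":-1},{"angular":[0,0,0],"travel":[0.5,0,0],"claw":-1},{"angular":[0,0,0],"travel":[0.8,0,0],"claw":-1},{"angular":[0,0,0],"travel":[1,0,0],"claw":-1},{"angular":[0,0,0],"travel":[1,0,0],"claw":-1},{"angular":[0,0,0],"travel":[1,0,0],"claw":-1},{"angular":[0,0,0],"travel":[1,0,0],"claw":-1},{"angular":[0,0,0],"travel":[1,0,0],"claw":-1}]}}

```text
time_s: 15.8
eef_pos: [0.6238, 0.0983, 0.4025]
orientation: [0.683, 0.731, -0.001, 0.002]
force: [0.8, 0.1, -1.3]
gripper_width: 0.0429
grasp_force: 41.2
```

```bash
cat >> h.py <<'E'
def spans(w,rows,c0,c1,c,z=.136,sat=55,vmin=0):
    for r in rows:
        p=w[r,c0:c1].astype(int);ok=np.nonzero((p.max(1)-p.min(1)<sat)&(p.max(1)>vmin))[0]
        if len(ok)<5: print(r,"-");continue
        # longest run
        runs=np.split(ok,np.nonzero(np.diff(ok)>2)[0]+1);k=max(runs,key=len);a,b=k[0]+c0,k[-1]+c0
        P=onz("wrist",((a+b)/2,r),z,c);print(r,a,b,P[:2],"w",round(np.linalg.norm(onz("wrist",(a,r),z,c)-onz("wrist",(b+1,r),z,c))*1e3,1),"v",p[k].max(1).mean().round())
E
python3 - <<'E'
from h import *
w=cv2.imread("pics/w7.png");c=np.load("c7.npy",allow_pickle=True).item()
spans(w,range(0,68,6),265,320,c)
print("----")
c=calibration("wrist");w=capture("wrist");cv2.imwrite("pics/w8.png",w);np.save("c8.npy",c)
spans(w,range(0,200,6),235,345,c)
E
```

```text
0 282 301 [0.632 0.133] w 13.8 v 210.0
6 282 301 [0.6323 0.1295] w 13.9 v 211.0
12 277 306 [0.6326 0.1259] w 21.0 v 203.0
18 274 308 [0.6325 0.1223] w 24.6 v 148.0
24 275 306 [0.6325 0.1186] w 22.6 v 216.0
30 278 305 [0.6335 0.115 ] w 19.9 v 215.0
36 278 305 [0.6338 0.1112] w 20.0 v 220.0
42 278 305 [0.6341 0.1074] w 20.1 v 226.0
48 278 305 [0.6344 0.1036] w 20.3 v 210.0
54 279 304 [0.6348 0.0997] w 18.9 v 184.0
60 279 304 [0.6351 0.0958] w 19.0 v 137.0
66 -
----
0 264 312 [0.6215 0.2512] w 33.8 v 108.0
6 264 312 [0.6218 0.2476] w 34.0 v 122.0
12 265 320 [0.6252 0.2443] w 39.0 v 144.0
18 252 318 [0.6203 0.2403] w 47.0 v 163.0
24 253 323 [0.6227 0.2368] w 50.1 v 164.0
30 254 323 [0.6233 0.2332] w 49.6 v 191.0
36 251 324 [0.6229 0.2294] w 52.8 v 203.0
42 253 324 [0.6239 0.2257] w 51.7 v 206.0
48 253 324 [0.6242 0.2218] w 52.0 v 89.0
54 259 313 [0.6227 0.2178] w 39.9 v 85.0
60 266 310 [0.6245 0.214 ] w 32.9 v 82.0
66 266 310 [0.6248 0.2101] w 33.1 v 82.0
72 267 310 [0.6255 0.2061] w 32.5 v 83.0
78 265 310 [0.6251 0.202 ] w 34.2 v 83.0
84 265 309 [0.6251 0.1978] w 33.7 v 83.0
90 265 309 [0.6254 0.1937] w 33.9 v 84.0
96 266 309 [0.6261 0.1895] w 33.3 v 83.0
102 265 309 [0.626  0.1852] w 34.3 v 83.0
108 265 309 [0.6264 0.1809] w 34.5 v 83.0
114 268 309 [0.6279 0.1766] w 32.4 v 83.0
120 268 309 [0.6282 0.1722] w 32.6 v 83.0
126 268 309 [0.6286 0.1677] w 32.8 v 83.0
132 270 307 [0.629  0.1632] w 29.9 v 76.0
138 276 301 [0.6293 0.1586] w 20.6 v 66.0
144 281 296 [0.6297 0.1539] w 12.8 v 180.0
150 281 297 [0.6305 0.1492] w 13.6 v 215.0
156 281 297 [0.6309 0.1444] w 13.7 v 215.0
162 325 344 [0.6682 0.1421] w 16.3 v 167.0
168 321 344 [0.6672 0.1371] w 19.6 v 178.0
174 318 344 [0.6666 0.132 ] w 22.2 v 186.0
180 275 303 [0.6325 0.1247] w 24.1 v 150.0
186 263 304 [0.6283 0.1192] w 35.1 v 138.0
192 244 344 [0.6375 0.1146] w 85.0 v 143.0
198 235 344 [0.6342 0.1091] w 93.2 v 130.0
```

```bash
python3 - <<'E'
from h import *
w=cv2.imread("pics/w7.png");c=np.load("c7.npy",allow_pickle=True).item()
Rt=R.from_quat([.683,.731,-.001,.002]);T=np.array([.6318,-.0204,.403])
a=np.linspace(0,2*np.pi,60)
for X in(.045,.0425,-.0425,-.045):
    P=np.array([proj("wrist",T+Rt.apply([X,.023*np.cos(t),.158+.023*np.sin(t)]),c) for t in a]);print(X,P.min(0),P.max(0))
# observed: dark grey spring pixels per row
g=w.astype(int);m=((g.max(2)-g.min(2)<30)&(g.max(2)>70)).astype(np.uint8)
for r in range(182,250,4):
    k=np.nonzero(m[r,215:340])[0]+215;print(r,(k.min(),k.max(),len(k)) if len(k) else "-",end="; ")
E
```

```text
0.045 [225.2158 183.5393] [327.2074 212.3634]
0.0425 [225.5327 188.0955] [326.9    218.4924]
-0.0425 [234.404  319.4257] [318.431  385.1885]
-0.045 [234.6191 322.703 ] [318.2254 389.116 ]
182 -; 186 (np.int64(274), np.int64(278), 5); 190 (np.int64(246), np.int64(309), 64); 194 (np.int64(244), np.int64(319), 76); 198 (np.int64(232), np.int64(324), 89); 202 (np.int64(228), np.int64(326), 94); 206 (np.int64(228), np.int64(327), 49); 210 (np.int64(230), np.int64(325), 51); 214 (np.int64(234), np.int64(323), 90); 218 (np.int64(241), np.int64(325), 85); 222 (np.int64(247), np.int64(325), 65); 226 (np.int64(236), np.int64(325), 76); 230 (np.int64(231), np.int64(324), 63); 234 (np.int64(230), np.int64(321), 36); 238 (np.int64(230), np.int64(318), 51); 242 (np.int64(233), np.int64(321), 89); 246 (np.int64(238), np.int64(323), 75);
```

```bash
cat >> h.py <<'E'
ax=np.array([-.0902,.9959,0.]);O=np.array([.6241,.218,.136])
def dz(z,h=0,lat=0): # point on the damper axis at damper z, h above, lat to tool y (+x world)
    return O-ax*z+np.array([0,0,h])+lat*np.array([.9959,.0902,0])
H=95.2
E
python3 - <<'E'
from h import *
go(dz(.195,.113),H);go(dz(.195,.0035,-.0005),H)
E
```

```text
t 15.85 travel [-0.631  0.107 -0.01 ] ang [ 0.001  0.005 -0.029] calls 1 grip at [0.6239 0.0978 0.2475] q [-0.1186  0.2842 -0.1003  1.5026  0.033   1.3562 -0.154 ]
t 15.85 travel [-0.627  0.102  0.902] ang [ 0.001  0.005 -0.029] calls 1 grip at [0.6239 0.0978 0.2475] q [-0.1186  0.2842 -0.1003  1.5026  0.033   1.3562 -0.154 ]
```

Emit:
{"name": "step_arm", "arguments": {"motion": [{"angular":[0,0,0],"travel":[-0.3,0.1,0],"claw":-1},{"angular":[0,0,-0.03],"travel":[-0.63,0.1,0],"claw":-1},{"angular":[0,0,-0.03],"travel":[-0.63,0.1,0.1],"claw":-1},{"angular":[0,0.005,-0.03],"travel":[-0.63,0.1,0.4],"claw":-1},{"angular":[0,0.005,-0.03],"travel":[-0.63,0.1,0.7],"claw":-1},{"angular":[0,0.005,-0.03],"travel":[-0.63,0.1,0.9],"claw":-1},{"angular":[0,0.005,-0.03],"travel":[-0.63,0.1,0.9],"claw":-1},{"angular":[0,0.005,-0.03],"travel":[-0.63,0.1,0.9],"claw":-1}]}}

```text
time_s: 16.65
eef_pos: [0.6411, 0.0245, 0.2951]
orientation: [0.673, 0.739, 0.0, 0.0]
force: [0.6, -0.8, -0.1]
gripper_width: 0.0427
grasp_force: 41.2
```

```bash
python3 - <<'E'
from h import *
print(state()["force"]);go(dz(.14,.0035,-.0005),H);go(dz(.09,.0035,-.0005),H)
c=calibration("wrist");w=capture("wrist");cv2.imwrite("pics/w9.png",w);np.save("c9.npy",c)
print("axis px",[proj("wrist",dz(z),c).round(1) for z in (.06,.07,.09,.12)])
spans(w,range(0,180,8),235,345,c)
E
```

```text
[ 0.5714 -0.8266 -0.0781]
t 16.65 travel [0.452 0.002 0.005] ang [ 0.001 -0.     0.003] calls 1 grip at [0.6411 0.0246 0.1401] q [-0.0273  0.3737 -0.0654  1.605   0.0257  1.1633 -0.0054]
t 16.65 travel [0.869 0.003 0.005] ang [ 0.001 -0.     0.003] calls 1 grip at [0.6411 0.0246 0.1401] q [-0.0273  0.3737 -0.0654  1.605   0.0257  1.1633 -0.0054]
axis px [array([278. , -41.8]), array([277.9,  -9.1]), array([277.7,  50.8]), array([277.5, 129.2])]
0 260 296 [0.6307 0.1454] w 13.9 v 204.0
8 261 296 [0.6312 0.1428] w 13.7 v 208.0
16 261 296 [0.6314 0.1402] w 13.8 v 208.0
24 261 296 [0.6317 0.1376] w 13.9 v 208.0
32 261 296 [0.6319 0.1349] w 14.0 v 208.0
40 261 295 [0.632  0.1321] w 13.7 v 211.0
48 261 295 [0.6322 0.1293] w 13.8 v 211.0
56 261 295 [0.6325 0.1265] w 13.9 v 212.0
64 248 308 [0.6328 0.1237] w 24.4 v 203.0
72 249 307 [0.6331 0.1207] w 23.8 v 153.0
80 255 302 [0.6335 0.1178] w 19.5 v 235.0
88 255 302 [0.6338 0.1148] w 19.7 v 235.0
96 255 301 [0.6339 0.1117] w 19.5 v 220.0
104 255 301 [0.6342 0.1086] w 19.6 v 227.0
112 255 301 [0.6345 0.1055] w 19.8 v 233.0
120 255 301 [0.6348 0.1023] w 19.9 v 219.0
128 255 300 [0.6349 0.099 ] w 19.7 v 200.0
136 256 299 [0.6352 0.0956] w 19.0 v 158.0
144 323 344 [0.6598 0.0945] w 9.6 v 174.0
152 324 344 [0.6605 0.0911] w 9.2 v 173.0
160 326 344 [0.6615 0.0877] w 8.4 v 171.0
168 329 344 [0.6627 0.0842] w 7.1 v 165.0
176 334 344 [0.6644 0.0807] w 5.0 v 173.0
```

The axis projects to column 278 and the spring's centre is at 277.5, so they are well aligned. I'm threading the spring on.

Emit:
{"name": "step_arm", "arguments": {"motion": [{"angular":[0,0,0],"travel":[0.1,0,0],"claw":-1},{"angular":[0,0,0],"travel":[0.2,0,0],"claw":-1},{"angular":[0,0,0],"travel":[0.3,0,0],"claw":-1},{"angular":[0,0,0],"travel":[0.4,0,0],"claw":-1},{"angular":[0,0,0],"travel":[0.5,0,0],"claw":-1},{"angular":[0,0,0],"travel":[0.6,0,0],"claw":-1},{"angular":[0,0,0],"travel":[0.65,0,0],"claw":-1},{"angular":[0,0,0],"travel":[0.65,0,0],"claw":-1}]}}

```text
time_s: 17.5
eef_pos: [0.6333, 0.1044, 0.2946]
orientation: [0.672, 0.74, 0.0, -0.0]
force: [0.1, 0.6, -1.9]
gripper_width: 0.0426
grasp_force: 41.2
```

```bash
python3 - <<'E'
from h import *
print(state()["force"],state()["ft_torque"]);go(dz(.045,.0035,-.0005),H)
c=calibration("wrist");w=capture("wrist");cv2.imwrite("pics/w10.png",w)
print("axis px",[proj("wrist",dz(z),c).round(1) for z in (0.,.04,.06)])
spans(w,range(0,130,10),235,345,c)
g=w.astype(int);m=((g.max(2)-g.min(2)<30)&(g.max(2)>100)).astype(np.uint8)
for r in range(170,250,5):
    k=np.nonzero(m[r,215:340])[0]+215;print(r,(k.min(),k.max(),len(k)) if len(k) else "-",end="; ")
E
```

```text
[ 0.078   0.5746 -1.9456] [-0.017   0.0049 -0.0445]
t 17.5 travel [0.575 0.008 0.002] ang [ 0.    -0.001  0.007] calls 1 grip at [0.6333 0.1045 0.1396] q [-0.1249  0.3762 -0.0997  1.6034  0.0389  1.1636 -0.1367]
axis px [array([280.2,  22.5]), array([279.3, 130.1]), array([278.9, 176.1])]
0 235 344 [0.6269 0.2256] w 41.3 v 94.0
10 235 344 [0.6272 0.2224] w 41.7 v 84.0
20 235 344 [0.6276 0.2192] w 42.1 v 83.0
30 240 323 [0.6249 0.2155] w 32.5 v 82.0
40 241 322 [0.6252 0.2121] w 32.0 v 82.0
50 240 322 [0.6254 0.2086] w 32.7 v 83.0
60 241 321 [0.6257 0.2051] w 32.2 v 83.0
70 241 321 [0.6261 0.2015] w 32.6 v 84.0
80 242 320 [0.6264 0.1978] w 32.1 v 84.0
90 242 320 [0.6268 0.1941] w 32.4 v 85.0
100 242 319 [0.627  0.1902] w 32.3 v 85.0
110 242 319 [0.6274 0.1863] w 32.6 v 85.0
120 243 318 [0.6278 0.1823] w 32.1 v 85.0
170 -; 175 -; 180 -; 185 (np.int64(267), np.int64(292), 26); 190 (np.int64(246), np.int64(339), 63); 195 (np.int64(242), np.int64(339), 83); 200 (np.int64(242), np.int64(339), 75); 205 (np.int64(228), np.int64(339), 82); 210 (np.int64(230), np.int64(339), 94); 215 (np.int64(235), np.int64(339), 105); 220 (np.int64(247), np.int64(339), 84); 225 (np.int64(240), np.int64(339), 80); 230 (np.int64(247), np.int64(339), 76); 235 (np.int64(229), np.int64(339), 75); 240 (np.int64(230), np.int64(339), 101); 245 (np.int64(235), np.int64(339), 94);
```

Emit:
{"name": "step_arm", "arguments": {"motion": [{"angular":[0,0,0.01],"travel":[0.02,0.01,0],"claw":-1},{"angular":[0,0,0.01],"travel":[0.05,0.01,0],"claw":-1},{"angular":[0,0,0.01],"travel":[0.08,0.01,0],"claw":-1},{"angular":[0,0,0.01],"travel":[0.12,0.01,0],"claw":-1},{"angular":[0,0,0.01],"travel":[0.16,0.01,0],"claw":-1},{"angular":[0,0,0.01],"travel":[0.2,0.01,0],"claw":-1},{"angular":[0,0,0.01],"travel":[0.24,0.01,0],"claw":-1},{"angular":[0,0,0.01],"travel":[0.24,0.01,0],"claw":-1}]}}

```text
time_s: 18.35
eef_pos: [0.6318, 0.1328, 0.2948]
orientation: [0.675, 0.737, 0.001, -0.0]
force: [-0.4, -0.9, -2.0]
gripper_width: 0.0429
grasp_force: 41.2
```

```bash
python3 - <<'E'
from h import *
print(state()["force"],state()["ft_torque"]);go(dz(.045,.0035,.0003),H)
E
```

```text
[-0.4003 -0.8501 -2.0005] [-0.0079 -0.0386 -0.0373]
t 18.35 travel [0.338 0.002 0.003] ang [ 0.001 -0.001 -0.004] calls 1 grip at [0.6319 0.133  0.1398] q [-0.161   0.3839 -0.1097  1.5929  0.0436  1.1665 -0.1921]
```

Emit:
{"name": "step_arm", "arguments": {"motion": [{"angular":[0,0,0],"travel":[0.05,0,0],"claw":-1},{"angular":[0,0,0],"travel":[0.1,0,0],"claw":-1},{"angular":[0,0,0],"travel":[0.16,0,0],"claw":-1},{"angular":[0,0,0],"travel":[0.22,0,0],"claw":-1},{"angular":[0,0,0],"travel":[0.26,0,0],"claw":-1},{"angular":[0,0,0],"travel":[0.29,0,0],"claw":-1},{"angular":[0,0,0],"travel":[0.31,0,0],"claw":-1},{"angular":[0,0,0],"travel":[0.31,0,0],"claw":-1}]}}

```text
time_s: 19.15
eef_pos: [0.6288, 0.169, 0.2947]
orientation: [0.676, 0.737, 0.0, 0.0]
force: [0.3, 0.7, -1.4]
gripper_width: 0.0428
grasp_force: 41.2
```

```bash
python3 - <<'E'
from h import *
print(state()["force"],state()["ft_torque"]);go(dz(.045,.0035,.0003),H)
E
```

```text
[ 0.255   0.7064 -1.3928] [-0.0073 -0.0022 -0.0168]
t 19.15 travel [0.035 0.    0.002] ang [ 0.001 -0.001 -0.005] calls 1 grip at [0.6288 0.169  0.1397] q [-0.2064  0.3954 -0.123   1.5778  0.051   1.171  -0.2531]
```

Emit:
{"name": "step_arm", "arguments": {"motion": [{"angular":[0,0,0],"travel":[0.01,0,0],"claw":-1},{"angular":[0,0,0],"travel":[0.02,0,0],"claw":-1},{"angular":[0,0,0],"travel":[0.03,0,0],"claw":-1},{"angular":[0,0,0],"travel":[0.035,0,0],"claw":-1},{"angular":[0,0,0],"travel":[0.04,0,0],"claw":-1},{"angular":[0,0,0],"travel":[0.045,0,0],"claw":-1},{"angular":[0,0,0],"travel":[0.045,0,0],"claw":-1},{"angular":[0,0,0],"travel":[0.045,0,0],"claw":-1}]}}

```text
time_s: 19.95
eef_pos: [0.6284, 0.1739, 0.2948]
orientation: [0.676, 0.737, 0.0, 0.0]
force: [-0.8, -0.4, -0.4]
gripper_width: 0.0429
grasp_force: 41.2
```

```bash
python3 - <<'E'
from h import *
print(state()["force"],state()["ft_torque"]);go(dz(.045,.0035,.0003),H)
c=calibration("wrist");w=capture("wrist");cv2.imwrite("pics/w11.png",w)
print([proj("wrist",dz(z,h),c).round(1) for z,h in((0,.026),(0,.021),(.002,.021))])
print(w[100:215:3,278].tolist())
E
```

```text
[-0.7945 -0.4027 -0.3762] [-0.0178 -0.0159 -0.0201]
t 19.95 travel [-0.006  0.     0.002] ang [ 0.001 -0.    -0.006] calls 1 grip at [0.6285 0.174  0.1398] q [-0.2127  0.3973 -0.1247  1.5752  0.0521  1.1718 -0.2617]
[array([274.3, 216.1]), array([274.4, 211.7]), array([274.4, 216.5])]
[[95, 92, 93], [64, 63, 64], [97, 93, 95], [91, 91, 94], [220, 220, 226], [99, 96, 97], [221, 222, 227], [127, 126, 129], [142, 141, 144], [217, 219, 224], [56, 54, 56], [221, 223, 227], [63, 59, 61], [192, 194, 200], [184, 184, 191], [108, 105, 109], [216, 218, 224], [58, 56, 58], [219, 221, 226], [63, 60, 62], [96, 94, 94], [93, 96, 97], [103, 101, 102], [101, 101, 100], [100, 98, 99], [101, 99, 100], [98, 96, 96], [102, 101, 101], [111, 117, 116], [119, 125, 124], [232, 238, 239], [231, 237, 237], [233, 238, 239], [146, 153, 153], [144, 152, 153], [142, 149, 150], [145, 152, 152], [58, 58, 58], [119, 119, 125]]
```

Emit:
{"name": "step_arm", "arguments": {"motion": [{"angular":[0,0,0],"travel":[0.006,0,0],"claw":-1},{"angular":[0,0,0],"travel":[0.012,0,0],"claw":-1},{"angular":[0,0,0],"travel":[0.018,0,0],"claw":-1},{"angular":[0,0,0],"travel":[0.024,0,0],"claw":-1},{"angular":[0,0,0],"travel":[0.03,0,0],"claw":-1},{"angular":[0,0,0],"travel":[0.03,0,0],"claw":-1},{"angular":[0,0,0],"travel":[0.03,0,0],"claw":-1},{"angular":[0,0,0],"travel":[0.03,0,0],"claw":-1}]}}

```text
time_s: 20.8
eef_pos: [0.6282, 0.1765, 0.2947]
orientation: [0.676, 0.737, -0.0, 0.0]
force: [-0.8, -5.2, -1.0]
gripper_width: 0.0425
grasp_force: 41.3
```

```bash
python3 - <<'E'
from h import *
print(state()["force"],state()["ft_torque"]);go(dz(.045,.0035,.0003),H)
E
```

```text
[-0.7883 -5.1631 -0.9738] [-1.1124  0.0277  0.071 ]
t 20.8 travel [-0.027 -0.     0.001] ang [ 0.     0.002 -0.007] calls 1 grip at [0.6282 0.1763 0.1397] q [-0.2167  0.3987 -0.1251  1.5735  0.0539  1.1729 -0.2675]
```

Emit:
{"name": "step_arm", "arguments": {"motion": [{"angular":[0,0,0],"travel":[0.01,0,0],"claw":-1},{"angular":[0,0,0],"travel":[0.015,0,0],"claw":-1},{"angular":[0,0,0],"travel":[0.015,0,0],"claw":-1},{"angular":[0,0,0],"travel":[0.01,0,0],"claw":-0.1},{"angular":[0,0,0],"travel":[0,0,0],"claw":0.2},{"angular":[0,0,0],"travel":[0,0,0],"claw":0.5},{"angular":[0,0,0],"travel":[0,0,0],"claw":0.8},{"angular":[0,0,0],"travel":[0,0,0],"claw":1}]}}

```text
time_s: 21.6
eef_pos: [0.6279, 0.1787, 0.295]
orientation: [0.676, 0.737, 0.001, -0.0]
force: [-0.4, -0.7, -0.2]
gripper_width: 0.0852
grasp_force: 0.0
```

Emit:
{"name": "step_arm", "arguments": {"motion": [{"angular":[0,0,0],"travel":[0,0,0],"claw":1},{"angular":[0,0,0],"travel":[0,0,-0.2],"claw":1},{"angular":[0,0,0],"travel":[0,0,-0.4],"claw":1},{"angular":[0,0,0],"travel":[0,0,-0.6],"claw":1},{"angular":[0,0,0],"travel":[-0.2,0,-0.8],"claw":1},{"angular":[0,0,0],"travel":[-0.5,0,-0.8],"claw":1},{"angular":[0,0,0],"travel":[-0.7,0,-0.8],"claw":1},{"angular":[0,0,0],"travel":[-0.7,0,-0.8],"claw":1}]}}

```text
time_s: 22.4
eef_pos: [0.6359, 0.0886, 0.3911]
orientation: [0.679, 0.734, -0.0, 0.001]
force: [-0.8, -0.8, -0.2]
gripper_width: 0.0853
grasp_force: 0.0
```

```bash
python3 - <<'E'
from h import *
O[1]=.2205
s=state();print(s["force"],s["gripper_width"]);go(dz(.113,.05),H)
c=calibration("wrist");w=capture("wrist");cv2.imwrite("pics/w12.png",w);np.save("c12.npy",c)
print([proj("wrist",dz(z),c).round(1) for z in(0,.09,.095,.12)])
spans(w,range(0,200,5),215,345,c)
E
```

```text
[-0.7732 -0.8147 -0.224 ] 0.08528737471507235
t 22.4 travel [ 0.163 -0.001  0.417] ang [ 0.002  0.003 -0.015] calls 1 grip at [0.6362 0.0882 0.2361] q [-0.1134  0.3108 -0.0843  1.4912  0.0293  1.3398 -0.1214]
[array([273.9,  30.2]), array([275.6, 162.9]), array([275.7, 169.2]), array([276.1, 199.9])]
0 237 312 [0.6232 0.2378] w 49.9 v 131.0
5 236 312 [0.6231 0.235 ] w 50.8 v 167.0
10 237 311 [0.6233 0.2322] w 49.7 v 194.0
15 236 312 [0.6235 0.2293] w 51.3 v 194.0
20 235 313 [0.6237 0.2265] w 52.9 v 150.0
25 236 313 [0.6243 0.2236] w 52.5 v 136.0
30 236 312 [0.6242 0.2206] w 52.0 v 145.0
35 242 308 [0.6251 0.2177] w 45.5 v 76.0
40 243 306 [0.625  0.2147] w 43.7 v 76.0
45 249 306 [0.6272 0.2118] w 39.8 v 121.0
50 246 308 [0.6271 0.2088] w 43.4 v 154.0
55 244 297 [0.6229 0.2053] w 37.4 v 102.0
60 243 297 [0.6228 0.2022] w 38.3 v 79.0
65 245 297 [0.6237 0.1991] w 37.1 v 78.0
70 252 306 [0.6295 0.1964] w 38.7 v 89.0
75 252 306 [0.6298 0.1932] w 38.9 v 163.0
80 245 297 [0.6244 0.1895] w 37.6 v 119.0
85 243 297 [0.6239 0.1862] w 39.3 v 81.0
90 248 296 [0.6256 0.183 ] w 35.1 v 79.0
95 252 30
[... 188 characters left out ...]
w 37.5 v 83.0
120 252 306 [0.6323 0.1628] w 40.7 v 93.0
125 249 299 [0.6288 0.159 ] w 37.9 v 172.0
130 245 285 [0.6224 0.1548] w 30.7 v 144.0
135 264 302 [0.6361 0.1523] w 29.3 v 152.0
140 264 284 [0.6297 0.1481] w 15.9 v 192.0
145 250 302 [0.6315 0.1445] w 40.3 v 139.0
150 245 289 [0.6249 0.1402] w 34.4 v 164.0
155 250 302 [0.6321 0.1369] w 40.7 v 144.0
160 246 284 [0.6239 0.1324] w 30.1 v 108.0
165 248 301 [0.6315 0.1291] w 42.0 v 142.0
170 309 344 [0.6723 0.1284] w 28.1 v 181.0
175 308 344 [0.6724 0.1244] w 29.1 v 166.0
180 307 344 [0.6726 0.1204] w 30.0 v 162.0
185 307 344 [0.6731 0.1164] w 30.2 v 162.0
190 307 344 [0.6736 0.1123] w 30.4 v 160.0
195 248 287 [0.6277 0.1045] w 32.1 v 122.0
```

```bash
python3 - <<'E'
from h import *
O[1]=.2205
w=cv2.imread("pics/w12.png");c=np.load("c12.npy",allow_pickle=True).item()
g=w.astype(int);m=(g.max(2)-g.min(2)<50)
for r in list(range(24,48,1))+list(range(148,176)):
    print(r,"".join(".#"[int(v)] for v in m[r,230:318]))
E
```

```text
24 ......##############################################################################....
25 ......##############################################################################....
26 ......##############################################################################....
27 ......#############################################################################.....
28 ......#############################################################################.....
29 ......#############################################################################.....
30 ......#############################################################################.....
31 .......###########################################################################......
32 ........#########################################################################.......
33 .........#######################################################################........
34 ...........####################################################################.........
35 ............###################################################################......
[... 3011 characters left out ...]
#######################............#.....########
169 .....................................###################.......................#########
170 .................................##########################....................#########
171 ...............................##############################..................#########
172 ..............................################################.................#########
173 ..............................################################................##########
174 ..............................################################................##########
175 ..............................################################................##########
```

The mask shows the end coil up against the perch face (rows 34–43, with the perch edge at row 30) and the spring's outer end at row ~165. The spring is home. Next I pinch the eye and draw the shaft out.

```bash
sed -i 's/O=np.array(\[.6241,.218,.136\])/O=np.array([.6241,.2205,.136])/' h.py; python3 - <<'E'
from h import *
go(dz(.113,.002),H)
E
```

```text
t 22.45 travel [0.138 0.    0.816] ang [ 0.001  0.    -0.011] calls 1 grip at [0.6357 0.0915 0.2359] q [-0.1151  0.3112 -0.087   1.4911  0.0277  1.3397 -0.1222]
```

Emit:
{"name": "step_arm", "arguments": {"motion": [{"angular":[0,0,0],"travel":[0.1,0,0.1],"claw":0},{"angular":[0,0,0],"travel":[0.14,0,0.3],"claw":0},{"angular":[0,0,0],"travel":[0.14,0,0.5],"claw":0},{"angular":[0,0,0],"travel":[0.14,0,0.7],"claw":0},{"angular":[0,0,0],"travel":[0.14,0,0.81],"claw":0},{"angular":[0,0,0],"travel":[0.14,0,0.81],"claw":-0.3},{"angular":[0,0,0],"travel":[0.14,0,0.81],"claw":-1},{"angular":[0,0,0],"travel":[0.14,0,0.81],"claw":-1}]}}

```text
time_s: 23.25
eef_pos: [0.6335, 0.1121, 0.2929]
orientation: [0.675, 0.737, 0.001, -0.001]
force: [1.1, 3.5, -10.4]
gripper_width: 0.0208
grasp_force: 39.5
```

Emit:
{"name": "step_arm", "arguments": {"motion": [{"angular":[0,0,0],"travel":[0,0,0],"claw":-1},{"angular":[0,0,0],"travel":[0,0,0],"claw":-1},{"angular":[0,0,0],"travel":[-0.03,0,0],"claw":-1},{"angular":[0,0,0],"travel":[-0.07,0,0],"claw":-1},{"angular":[0,0,0],"travel":[-0.1,0,0],"claw":-1},{"angular":[0,0,0],"travel":[-0.13,0,0],"claw":-1},{"angular":[0,0,0],"travel":[-0.13,0,0],"claw":-1},{"angular":[0,0,0],"travel":[-0.13,0,0],"claw":-1}]}}

```text
time_s: 24.05
eef_pos: [0.6349, 0.0962, 0.2929]
orientation: [0.676, 0.737, 0.001, -0.001]
force: [1.4, 4.2, -13.5]
gripper_width: 0.0211
grasp_force: 39.7
```

```bash
python3 - <<'E'
from h import *
s=state();print(s["force"],s["ft_torque"],s["gripper_width"],s["grasp_force"]);go(dz(.133,.002),H)
E
```

```text
[  1.4233   4.2019 -13.483 ] [ 0.8978 -0.3786 -0.034 ] 0.021071699016764315 39.7419548034668
t 24.05 travel [-0.068  0.004 -0.001] ang [-0.    -0.002 -0.005] calls 1 grip at [0.6348 0.0965 0.1379] q [-0.1178  0.3781 -0.0918  1.6044  0.0348  1.1608 -0.1299]
```

Emit:
{"name": "step_arm", "arguments": {"motion": [{"angular":[0,0,0],"travel":[-0.01,0,0],"claw":-1},{"angular":[0,0,0],"travel":[-0.02,0,0],"claw":-1},{"angular":[0,0,0],"travel":[-0.03,0,0],"claw":-1},{"angular":[0,0,0],"travel":[-0.04,0,0],"claw":-1},{"angular":[0,0,0],"travel":[-0.045,0,0],"claw":-1},{"angular":[0,0,0],"travel":[-0.05,0,0],"claw":-1},{"angular":[0,0,0],"travel":[-0.055,0,0],"claw":-1},{"angular":[0,0,0],"travel":[-0.055,0,0],"claw":-1}]}}

```text
time_s: 24.85
eef_pos: [0.6351, 0.0938, 0.2929]
orientation: [0.674, 0.738, 0.003, -0.003]
force: [2.1, 12.4, -13.6]
gripper_width: 0.0211
grasp_force: 39.6
```

```bash
python3 - <<'E'
from h import *
s=state();print(s["force"],s["ft_torque"],s["gripper_width"],s["grasp_force"]);go(dz(.133,.002),H)
E
```

```text
[  2.063   12.411  -13.6375] [ 2.3279 -0.4499 -0.0897] 0.021082726082634118 39.607359766960144
t 24.85 travel [-0.049  0.004 -0.002] ang [ 0.   -0.01 -0.  ] calls 1 grip at [0.635  0.095  0.1379] q [-0.1116  0.3774 -0.0928  1.6053  0.0288  1.1592 -0.119 ]
```

Emit:
{"name": "step_arm", "arguments": {"motion": [{"angular":[0,0,0],"travel":[-0.02,0,0],"claw":-1},{"angular":[0,0,0],"travel":[-0.04,0,0],"claw":-1},{"angular":[0,0,0],"travel":[-0.04,0,0],"claw":-1},{"angular":[0,0,0],"travel":[-0.04,0,0],"claw":-1},{"angular":[0,0,0],"travel":[-0.02,0,0],"claw":-1},{"angular":[0,0,0],"travel":[0.01,0,0],"claw":-1},{"angular":[0,0,0],"travel":[0.03,0,0],"claw":-1},{"angular":[0,0,0],"travel":[0.03,0,0],"claw":-1}]}}

```text
time_s: 25.65
eef_pos: [0.635, 0.0946, 0.2929]
orientation: [0.675, 0.738, 0.001, -0.001]
force: [2.5, 6.6, -12.8]
gripper_width: 0.021
grasp_force: 41.1
```

```bash
python3 - <<'E'
from h import *
s=state();print(s["force"],s["ft_torque"],s["gripper_width"],s["grasp_force"]);go(dz(.133,.002),H)
E
```

```text
[  2.536    6.5888 -12.8488] [ 1.328  -0.3585  0.0667] 0.020982548443683146 41.05532884597778
t 25.65 travel [-0.055  0.004 -0.001] ang [-0.    -0.004 -0.003] calls 1 grip at [0.635  0.0951 0.1379] q [-0.1151  0.3778 -0.0917  1.6048  0.0332  1.1603 -0.125 ]
```

Now I open, lift and check the flange position.

Emit:
{"name": "step_arm", "arguments": {"motion": [{"angular":[0,0,0],"travel":[0,0,0],"claw":-0.4},{"angular":[0,0,0],"travel":[0,0,0],"claw":0.1},{"angular":[0,0,0],"travel":[0,0,0],"claw":0.1},{"angular":[0,0,0],"travel":[0,0,-0.2],"claw":0.2},{"angular":[0,0,0],"travel":[0,0,-0.5],"claw":1},{"angular":[0,0,0],"travel":[0,0,-0.8],"claw":1},{"angular":[0,0,0],"travel":[0,0,-0.9],"claw":1},{"angular":[0,0,0],"travel":[0,0,-0.9],"claw":1}]}}

```text
time_s: 26.45
eef_pos: [0.636, 0.0915, 0.405]
orientation: [0.676, 0.737, 0.003, 0.002]
force: [0.1, 0.6, 0.1]
gripper_width: 0.0853
grasp_force: 0.0
```

```bash
python3 - <<'E'
from h import *
s=state();print(s["force"],s["gripper_width"])
c=calibration("wrist");w=capture("wrist");cv2.imwrite("pics/w13.png",w);np.save("c13.npy",c)
print([(z,proj("wrist",dz(z),c).round(1).tolist()) for z in(0,.09,.1,.114,.118,.144)])
g=w.astype(int);m=(g.max(2)-g.min(2)<50)
for r in list(range(20,48,2))+list(range(130,250,2)):
    print(r,"".join(".#"[int(v)] for v in m[r,230:318]),onz("wrist",(276,r),.136,c)[1].round(4))
go([.451,-.066,.15],63)
E
```

```text
[0.0959 0.5936 0.068 ] 0.08531381783204918
[(0, [272.8, 41.1]), (0.09, [273.8, 164.3]), (0.1, [274.0, 176.3]), (0.114, [274.1, 192.4]), (0.118, [274.1, 196.9]), (0.144, [274.4, 225.2])]
20 ##.......#####################################################################........## 0.2339
22 .##......#####################################################################.......#.. 0.2327
24 ...##...######################################################################.....#.... 0.2315
26 .....##############################################################################..... 0.2302
28 .......##########################################################################....... 0.229
30 .......#########################################################################........ 0.2277
32 .......#########################################################################........ 0.2265
34 .......#########################################################################........ 0.2252
36 .......#########################################################################........ 0.2239
38 .......##############
[... 5927 characters left out ...]
.............................. 0.0648
240 ........................................................................................ 0.0629
242 ........................................................................................ 0.0609
244 ........................................................................................ 0.0589
246 ........................................................................................ 0.057
248 ........................................................................................ 0.055
t 26.5 travel [-1.177 -1.646  0.808] ang [ 0.003 -0.001  0.709] calls 2.0 grip at [0.6359 0.0916 0.2475] q [-0.1139  0.3051 -0.0887  1.4759  0.0274  1.3593 -0.1187]
```

The flange is at row ~193, with 192.4 predicted for fully out. The eye end is at row 227, and the spring's outer end at row 165 (predicted 164.3). The shaft is fully out and the spring is still home. Next is the retainer.

Emit:
{"name": "step_arm", "arguments": {"motion": [{"angular":[0,0,0],"travel":[-0.3,-0.3,0],"claw":1},{"angular":[0,0,0],"travel":[-0.5,-0.6,0],"claw":1},{"angular":[0,0,0],"travel":[-0.8,-0.9,0],"claw":1},{"angular":[0,0,0],"travel":[-1,-1,0],"claw":1},{"angular":[0,0,0],"travel":[-1,-1,0],"claw":1},{"angular":[0,0,0],"travel":[-1,-1,0],"claw":1},{"angular":[0,0,0],"travel":[-1,-1,0],"claw":1},{"angular":[0,0,0],"travel":[-1,-1,0],"claw":1}]}}

```text
time_s: 27.3
eef_pos: [0.5266, -0.0364, 0.4007]
orientation: [0.675, 0.738, 0.0, -0.001]
force: [0.1, 0.3, -1.0]
gripper_width: 0.0853
grasp_force: 0.0
```

Emit:
{"name": "step_arm", "arguments": {"motion": [{"angular":[0,0,0.1],"travel":[-0.1,-0.2,0.2],"claw":1},{"angular":[0,0,0.3],"travel":[-0.18,-0.4,0.4],"claw":1},{"angular":[0,0,0.5],"travel":[-0.18,-0.65,0.5],"claw":1},{"angular":[0,0,0.7],"travel":[-0.18,-0.65,0.6],"claw":1},{"angular":[0,0,0.7],"travel":[-0.18,-0.65,0.6],"claw":1},{"angular":[0,0,0.7],"travel":[-0.18,-0.65,0.6],"claw":1},{"angular":[0,0,0.7],"travel":[-0.18,-0.65,0.6],"claw":1},{"angular":[0,0,0.7],"travel":[-0.18,-0.65,0.6],"claw":1}]}}

```text
time_s: 28.1
eef_pos: [0.4511, -0.0658, 0.33]
orientation: [0.85, 0.527, 0.001, 0.0]
force: [0.1, 0.7, -0.5]
gripper_width: 0.0855
grasp_force: 0.0
```

```bash
python3 - <<'E'
from h import *
c=calibration("wrist");w=capture("wrist");cv2.imwrite("pics/w14.png",w);np.save("c14.npy",c)
go([.451,-.066,.15],63)
g=w.astype(int);m=((g.max(2)-g.min(2)<40)&(g.min(2)>100)).astype(np.uint8)
n,l,st,ce=cv2.connectedComponentsWithStats(m)
for i in range(1,n):
    if st[i,4]>150:print(st[i],ce[i].round(1),onz("wrist",ce[i],.03,c)[:2],g[l==i].mean(0).round())
print("expect",proj("wrist",[.451,-.066,.043],c),proj("wrist",[.451,-.066,0],c))
E
```

```text
t 28.15 travel [-0.001  0.     0.208] ang [ 0.002 -0.001  0.012] calls 1 grip at [ 0.4512 -0.0658  0.175 ] q [ 0.0776 -0.0379  0.0091  2.0101 -0.0001  1.168  -0.3751]
[ 181   67   64   79 2094] [209.5 108.6] [0.4358 0.0351] [193. 201. 202.]
[249 183  48  27 975] [272.6 196.8] [ 0.4491 -0.0617] [121. 127. 128.]
[ 193  228   79   56 1231] [231.4 254.8] [ 0.3828 -0.0986] [140. 142. 148.]
[527 238  33  36 351] [543.5 253.1] [ 0.6724 -0.2404] [119. 121. 127.]
[128 287  22  16 164] [138.3 295. ] [ 0.2682 -0.096 ] [172. 174. 182.]
expect [276.3052 203.8719] [276.3719 191.5502]
```

```bash
python3 - <<'E'
from h import *
w=cv2.imread("pics/w14.png");c=np.load("c14.npy",allow_pickle=True).item()
g=w.astype(int)
for r in range(174,220,2):print(r,"".join("%4d"%v if s<45 else "   ." for v,s in zip(g[r,240:306:3].min(1),(g[r].max(1)-g[r].min(1))[240:306:3])))
go([.451,-.066,.028],63)
for h in(-.007,.007):print([(yy,z,proj("wrist",np.array([.451,-.066,z])+ori(63).apply([h,yy,0]),c).round(0).tolist()) for yy in(-.023,.023) for z in(0,.02)])
E
```

```text
174    .   .   .   .   .   .   .   .   .   .   .   .   .   .   .   .   .   .   .   .   .   .
176    .   .   .   .   .   .   .   .   .   .   .   .   .   .   .   .   .   .   .   .   .   .
178    .   .   .   .   .   .   .   .   .   .   .   .   .   .   .   .   .   .   .   .   .   .
180    .   .   .   .   .   .   .   .   .   .   .   .   .   .   .   .   .   .   .   .   .   .
182    .   .   .   .   .   .   .   .   .   .   .   .   .   .   .   .   .   .   .   .   .   .
184    .   .   .   . 102 101 102 103 104   .   .   .   .   .   .  77  67   .   .   .   .   .
186    .   .   .   . 103 102 105 104 105   .   .   .   .   . 104 105 102 105 108   .   .   .
188    .   .   .   . 102 103 103 107 103   .   .   .   .   . 103 108 103 104 103   .   .   .
190    .   .   .  81 107 104 103 104 104  90  91  76  68  66 103 105 103 102 102   .   .   .
192    .   .   .  85 113 123 106 106 103 103 104 105 105 105 105 102 102 105 108   .   .   .
194    .   .   .  81 114 125 128 136 130 114 108 106 107 106 108 106 116 126 112   .   .   .
196    .   .   . 103 112 129 128 135 137 137 141 139 139 138 135 133 126 122 
[... 749 characters left out ...]
 .   .   .
214    .   .   .   .   .   .   .   .   .   .   .   .   .   .   .   .   .   .   .   .   .   .
216    .   .   .   .   .   .   .   .   .   .   .   .   .   .   .   .   .   .   .   .   .   .
218    .   .   .   .   .   .   .   .   .   .   .   .   .   .   .   .   .   .   .   .   .   .
t 28.15 travel [-0.002 -0.001  1.225] ang [ 0.002 -0.001  0.012] calls 2.0 grip at [ 0.4512 -0.0658  0.175 ] q [ 0.0776 -0.0379  0.0091  2.0101 -0.0001  1.168  -0.3751]
[(-0.023, 0, [255.0, 198.0]), (-0.023, 0.02, [254.0, 203.0]), (0.023, 0, [298.0, 198.0]), (0.023, 0.02, [299.0, 204.0])]
[(-0.023, 0, [255.0, 185.0]), (-0.023, 0.02, [253.0, 190.0]), (0.023, 0, [298.0, 185.0]), (0.023, 0.02, [300.0, 190.0])]
```

Emit:
{"name": "step_arm", "arguments": {"motion": [{"angular":[0,0,0.05],"travel":[0,-0.03,0.2],"claw":1},{"angular":[0,0,0.05],"travel":[0,-0.03,0.4],"claw":1},{"angular":[0,0,0.05],"travel":[0,-0.03,0.6],"claw":1},{"angular":[0,0,0.05],"travel":[0,-0.03,0.8],"claw":1},{"angular":[0,0,0.05],"travel":[0,-0.03,0.9],"claw":1},{"angular":[0,0,0.05],"travel":[0,-0.03,1],"claw":1},{"angular":[0,0,0.05],"travel":[0,-0.03,1],"claw":1},{"angular":[0,0,0.05],"travel":[0,-0.03,1],"claw":1}]}}

```text
time_s: 28.95
eef_pos: [0.4477, -0.0645, 0.2099]
orientation: [0.861, 0.509, 0.001, 0.0]
force: [-0.1, 0.3, 0.0]
gripper_width: 0.0858
grasp_force: 0.0
```

Emit:
{"name": "step_arm", "arguments": {"motion": [{"angular":[0,0,0],"travel":[0,0,0.15],"claw":1},{"angular":[0,0,0],"travel":[0,0,0.26],"claw":0.6},{"angular":[0,0,0],"travel":[0,0,0.26],"claw":0.2},{"angular":[0,0,0],"travel":[0,0,0.26],"claw":-1},{"angular":[0,0,0],"travel":[0,0,0.26],"claw":-1},{"angular":[0,0,0],"travel":[0,0,0.26],"claw":-1},{"angular":[0,0,0],"travel":[0,0,0.26],"claw":-1},{"angular":[0,0,0],"travel":[0,0,0.26],"claw":-1}], "squeeze": 30}}

```text
time_s: 29.75
eef_pos: [0.4479, -0.0645, 0.1792]
orientation: [0.861, 0.509, 0.001, 0.0]
force: [0.2, 0.9, 5.2]
gripper_width: 0.0453
grasp_force: 31.6
```

```bash
python3 - <<'E'
from h import *
s=state();print(s["gripper_width"],s["grasp_force"],s["force"])
c=calibration("wrist");w=capture("wrist");cv2.imwrite("pics/w15.png",w)
go(dz(.1025,.115),H)
print([proj("wrist",s["eef_pos"]+R.from_quat(s["orientation"]).apply([x,0,.155-.019]),c).round(0) for x in(-.007,.007)])
g=w.astype(int)
for r in range(160,330,5):print(r,"".join("%4d"%v if s<45 else "   ." for v,s in zip(g[r,200:350:6].min(1),(g[r].max(1)-g[r].min(1))[200:350:6])))
E
```

```text
0.04534338207666206 31.616101814433932 [0.2292 0.9034 5.1876]
t 29.8 travel [ 2.083  0.624 -1.887] ang [ 0.003 -0.001 -0.756] calls 3.0 grip at [ 0.4482 -0.0644  0.0241] q [ 0.0775  0.1552  0.0073  2.1557 -0.0021  0.8285 -0.4167]
[array([276., 323.]), array([276., 296.])]
160  102  96   .   .   .   .   .   .   .   .   .   .   .   .   .   .   .   .   .   .   .   .   .   .   .
165  109 101   .   .   .   .   .   .   .   .   .   .   .   .   .   .   .   .   .   .   .   .   .   .   .
170   77   .   .   .   .   .   .   .   .   .   .   .   .   .   .   .   .   .   .   .   .   .   .   .   .
175    .   .   .   .   .   .   .   .   .   .   .   .   .   .   .   .   .   .   .   .   .   .   .   .   .
180    .   .   .   .   .   .   .   .   .   .   .   .   .   .   .   .   .   .   .   .   .   .   .   .   .
185    .   .   .   .   .   .   .   .   .   .   .   .   .   .   .   .   .   .   .   .   .   .   .   .   .
190    .   .   .   .   .   .   .   .   .   .   .   .   .   .   .   .   .   .   .   .   .   .   .   .   .
195    .   .   .   .   .   .   .   .   .   .   .   .   .   .   .   .   .   .   .   .   .   .
[... 2042 characters left out ...]
25 126 137 134 135 137 138 135 132 133 132 126 123 110  16  26 116  23
300   25  22  24  22  16  19 111 125 126 134 134 133 138 138 136 133 136 134 126 124  97  15  28  19  21
305   21  23  21  16  14  21  68 125 125 136 134 135 137 136 136 135 133 135 125 127   .  13  31  20  23
310   22  22  23  16  19  24   .   . 127 133 133 135 137 138 137 134 135 133 125   .   .  20  29  18  19
315   19  22  20  18  19   .   .   .   . 130 136 136 138 139 138 137 132 100   .   .   .  10  26  24  24
320   19  22  26  22  22   .   .  84  88  90  84   .   .   .   .   .   .   .   .   .   .  22  26  23  19
325   16  20  20  17  24   .  84  93  94  98  94  90  67   .   .   .   .   .   .   .   .   .  25  23  19
```

Emit:
{"name": "step_arm", "arguments": {"motion": [{"angular":[0,0,0],"travel":[0,0,-0.1],"claw":-1},{"angular":[0,0,0],"travel":[0,0,-0.3],"claw":-1},{"angular":[0,0,0],"travel":[0,0,-0.6],"claw":-1},{"angular":[0,0,0],"travel":[0.1,0,-0.8],"claw":-1},{"angular":[0,0,0],"travel":[0.3,0.1,-1],"claw":-1},{"angular":[0,0,0],"travel":[0.5,0.2,-1],"claw":-1},{"angular":[0,0,0],"travel":[0.5,0.2,-1],"claw":-1},{"angular":[0,0,0],"travel":[0.5,0.2,-1],"claw":-1}]}}

```text
time_s: 30.6
eef_pos: [0.4968, -0.0233, 0.2982]
orientation: [0.861, 0.509, -0.0, -0.0]
force: [-0.1, 0.5, -1.0]
gripper_width: 0.0455
grasp_force: 31.0
```

Emit:
{"name": "step_arm", "arguments": {"motion": [{"angular":[0,0,0],"travel":[0.2,0.1,-0.3],"claw":-1},{"angular":[0,0,-0.1],"travel":[0.4,0.2,-0.6],"claw":-1},{"angular":[0,0,-0.25],"travel":[0.6,0.3,-0.87],"claw":-1},{"angular":[0,0,-0.4],"travel":[0.8,0.4,-0.87],"claw":-1},{"angular":[0,0,-0.55],"travel":[1,0.4,-0.87],"claw":-1},{"angular":[0,0,-0.7],"travel":[1,0.4,-0.87],"claw":-1},{"angular":[0,0,-0.75],"travel":[1,0.4,-0.87],"claw":-1},{"angular":[0,0,-0.75],"travel":[1,0.4,-0.87],"claw":-1}]}}

```text
time_s: 31.4
eef_pos: [0.5963, 0.0576, 0.4019]
orientation: [0.676, 0.737, -0.001, -0.0]
force: [0.3, 1.1, -0.8]
gripper_width: 0.0455
grasp_force: 31.1
```

```bash
python3 - <<'E'
from h import *
s=state();print(s["gripper_width"],s["grasp_force"],s["force"])
go(dz(.1045,.07),H)
E
```

```text
0.04553080678436985 31.08968392945826 [ 0.2754  1.0955 -0.8056]
t 31.4 travel [0.463 0.351 0.34 ] ang [-0.002  0.001 -0.007] calls 1 grip at [0.596  0.0575 0.2469] q [-0.0326  0.2188 -0.1263  1.5846  0.0284  1.3417 -0.0772]
```

Emit:
{"name": "step_arm", "arguments": {"motion": [{"angular":[0,0,0],"travel":[0.2,0.15,0],"claw":-1},{"angular":[0,0,0],"travel":[0.4,0.3,0],"claw":-1},{"angular":[0,0,-0.01],"travel":[0.46,0.35,0.05],"claw":-1},{"angular":[0,0,-0.01],"travel":[0.46,0.35,0.15],"claw":-1},{"angular":[0,0,-0.01],"travel":[0.46,0.35,0.25],"claw":-1},{"angular":[0,0,-0.01],"travel":[0.46,0.35,0.34],"claw":-1},{"angular":[0,0,-0.01],"travel":[0.46,0.35,0.34],"claw":-1},{"angular":[0,0,-0.01],"travel":[0.46,0.35,0.34],"claw":-1}]}}

```text
time_s: 32.2
eef_pos: [0.6339, 0.1162, 0.3616]
orientation: [0.674, 0.739, -0.0, -0.0]
force: [0.2, 0.2, -0.6]
gripper_width: 0.0455
grasp_force: 31.1
```

```bash
python3 - <<'E'
from h import *
s=state();print(s["gripper_width"],s["grasp_force"],s["force"])
go(dz(.1045,.0045),H)
c=calibration("wrist");w=capture("wrist");cv2.imwrite("pics/w16.png",w);np.save("c16.npy",c)
T=np.array(s["eef_pos"]);R0=R.from_quat(s["orientation"])
print("ret",[proj("wrist",T+R0.apply([x+.002,y,.159+z]),c).round(0).tolist() for x,y,z in((.007,-.008,.02),(.007,.008,.02),(.007,-.023,.02),(.007,.023,.02),(.007,0,-.023))])
print("axis",[(z,proj("wrist",dz(z),c).round(0).tolist()) for z in(0,.05,.088)])
g=w.astype(int);m=(g.max(2)-g.min(2)<50)&(g.max(2)>60)
for r in range(60,300,4):print(r,"".join(" .:-=+*%@#"[min(9,int(v)//26)] if k else " " for v,k in zip(g[r,215:345:2].max(1),m[r,215:345:2])))
E
```

```text
0.04554401945263275 31.111785247921944 [ 0.2286  0.2492 -0.5685]
t 32.2 travel [ 0.002 -0.002  0.551] ang [-0.     0.     0.003] calls 1 grip at [0.6338 0.1162 0.2066] q [-0.101   0.3358 -0.1531  1.5204  0.0524  1.2896 -0.1675]
ret [[262.0, 246.0], [290.0, 246.0], [236.0, 246.0], [317.0, 246.0], [276.0, 291.0]]
axis [(0, [276.0, 71.0]), (0.05, [276.0, 153.0]), (0.088, [276.0, 207.0])]
60           ++**%%%%@@@@@@@@*@@@@@@@@@@@@@@@@@@@@%%%**+            
64           +***%%%%@@@@@@@@@@@@@@@@@@@@@@@@@@%%%%%***+            
68           ++=---------====+====+++====-----------=+++            
72             --=+*****%%%%%%@@@@@@@@@@%%%%%%%%%**+--=             
76              ==+++++++++++++++++**************++*=               
80               ---:      ----------------    -----=               
84                 --: :::------------------:::                     
88                   : :::-------:----------:::-===++               
92                   : :::-----++**%%%%@%%%%%%%%%**++               
96                  +****%%%%%@@@@@@%%%%%%%***++===                 
100               =+++
[... 2775 characters left out ...]
+*
260   -----  -=============-+++++++++++++ ===============:  ----=  %%
264  -----   ==============-=*++**+++++++ ================  -----:   
268 -----:  ===============-+++++++++++++ =-==============:  -----   
272 -----  :===============================================   -----  
276 ----    ==============================================+   ------ 
280 ----    ==============================================+    -----:
284 ---     ====++===================================++====     -----
288 --      ====+++++++==========================++++++===-     -----
292 ==      ====+++++++++++++++++++++++++++++++++++++++===-      ====
296 ==       ===++++++++++++++++++++++++++++++++++++++====:     :==
```

```bash
python3 - <<'E'
from h import *
w=cv2.imread("pics/w16.png");g=w.astype(int)
print("     "+"".join("%4d"%c for c in range(222,340,4)))
for r in range(236,300,4):print(r,"".join("%4d"%v if s<45 else "   ." for v,s in zip(g[r,222:340:4].max(1),(g[r].max(1)-g[r].min(1))[222:340:4])))
for r in (256,268,284,300,308):
    p=g[r];e=np.abs(np.diff(p.sum(1)));k=[int(i) for i in np.nonzero(e>60)[0] if 215<i<345];print(r,k)
E
```

```text
222 226 230 234 238 242 246 250 254 258 262 266 270 274 278 282 286 290 294 298 302 306 310 314 318 322 326 330 334 338
236    .   .   .   .   .   .   .   .   .   .   .   . 130 131 127 129   .   .   .   .   .   .   . 210 158 163 178 184 188 191
240    .   .   .   .   .   .   .   .   .   . 109  95 129 128 132 128 111 112   .   .   .   .   .   . 155 163 169 173 183 184
244    .   .   .   .   .   .   .   .   .   . 108 110 127 129 126 127 108 109   .   .   .   .   .   . 213 158 164 170 170 174
248    .   .   .   . 109 105 107 109 111 107 123 130 115 112 110 113 129 119   . 107 111 107 106 111   . 208 158 158 166 165
252    .   .   .   . 110 112 105 108 111 112 129 135 146 149 147 144 133   . 110 107 108 109 109 112 109   . 203 145 157 163
256   90  91  40  98 107 112 109 105 110 113 124 145 144 144 141 151 146   . 110 107 108 109 107 109 108  16  90  90 138 160
260   93  91  20 110 106 108 108 105 111 112 122 148 148 145 142 149 147   . 108 110 110 106 105 111 111  19  82  91  89   .
264   91  90  19 108 108 107 106 107 111 110 120 155 156 155 148 151 152   . 110 109 110 107 106 109 110 
[... 534 characters left out ...]
00 119 130 128 109 109 110 110 107 106 106 107 106 107 107 107 109 110 109 109 110 133 119 124  19  20  83  90
288   19  14  72 118 129 131 132 133 113 107 109 109 110 111 108 110 110 109 109 110 113 132 130 132 119 134  13  18  20  91
292   20  17  42 119 131 130 133 137 142 143 144 140 146 144 137 136 138 142 142 142 142 131 132 135 119 139  17  14  28 121
296   27  18  13 117 131 132 131 137 142 141 142 141 145 146 145 144 146 142 143 142 142 132 133 133 118 135  13  21  29 123
256 [219, 229, 233, 262, 319, 320, 323, 324, 333, 334]
268 [225, 226, 229, 230, 262, 263, 287, 322, 323, 327, 328, 338, 339]
284 [219, 220, 229, 323, 324, 332, 333, 344]
300 [232, 320, 321]
308 [230, 231, 322, 323]
```

The mask shows the slot at columns 262–292 (centre 277) with the shaft centred at 276, so they are lined up. I'm lowering the retainer.

Emit:
{"name": "step_arm", "arguments": {"motion": [{"angular":[0,0,0],"travel":[0,0,0.08],"claw":-1},{"angular":[0,0,0],"travel":[0,0,0.16],"claw":-1},{"angular":[0,0,0],"travel":[0,0,0.24],"claw":-1},{"angular":[0,0,0],"travel":[0,0,0.32],"claw":-1},{"angular":[0,0,0],"travel":[0,0,0.4],"claw":-1},{"angular":[0,0,0],"travel":[0,0,0.46],"claw":-1},{"angular":[0,0,0],"travel":[0,0,0.5],"claw":-1},{"angular":[0,0,0],"travel":[0,0,0.5],"claw":-1}]}}

```text
time_s: 33.05
eef_pos: [0.6339, 0.1172, 0.301]
orientation: [0.673, 0.74, -0.0, -0.0]
force: [0.7, 0.5, -0.7]
gripper_width: 0.0454
grasp_force: 31.1
```

```bash
python3 - <<'E'
from h import *
s=state();print(s["gripper_width"],s["grasp_force"],s["force"],s["ft_torque"])
go(dz(.1045,.0045),H)
E
```

```text
0.045422408342716956 31.130262734368443 [ 0.7016  0.5355 -0.7044] [ 0.0348  0.0407 -0.0047]
t 33.05 travel [-0.006 -0.003  0.046] ang [-0.001 -0.     0.004] calls 1 grip at [0.6337 0.1172 0.146 ] q [-0.1027  0.3797 -0.1525  1.5875  0.0605  1.18   -0.1734]
```

Emit:
{"name": "step_arm", "arguments": {"motion": [{"angular":[0,0,0],"travel":[0,0,0.01],"claw":-1},{"angular":[0,0,0],"travel":[0,0,0.02],"claw":-1},{"angular":[0,0,0],"travel":[0,0,0.03],"claw":-1},{"angular":[0,0,0],"travel":[0,0,0.04],"claw":-1},{"angular":[0,0,0],"travel":[-0.01,0,0.045],"claw":-1},{"angular":[0,0,0],"travel":[-0.02,0,0.045],"claw":-1},{"angular":[0,0,0],"travel":[-0.03,0,0.045],"claw":-1},{"angular":[0,0,0],"travel":[-0.03,0,0.045],"claw":-1}]}}

```text
time_s: 33.85
eef_pos: [0.6345, 0.1132, 0.2966]
orientation: [0.673, 0.739, 0.0, 0.0]
force: [0.4, 0.1, -0.4]
gripper_width: 0.0455
grasp_force: 31.1
```

```bash
python3 - <<'E'
from h import *
s=state();print(s["gripper_width"],s["grasp_force"],s["force"],s["ft_torque"])
go(dz(.109,.0045),H)
E
```

```text
0.04550097406293621 31.129878535866737 [ 0.3687  0.1202 -0.3743] [-0.0322 -0.0183 -0.0165]
t 33.85 travel [-0.01  -0.006  0.009] ang [ 0.001 -0.     0.004] calls 1 grip at [0.6346 0.1133 0.1416] q [-0.0981  0.3825 -0.1506  1.5928  0.0608  1.1703 -0.168 ]
```

Emit:
{"name": "step_arm", "arguments": {"motion": [{"angular":[0,0,0],"travel":[0,-0.003,0.008],"claw":-1},{"angular":[0,0,0],"travel":[-0.005,-0.003,0.012],"claw":-1},{"angular":[0,0,0],"travel":[-0.01,-0.003,0.012],"claw":-1},{"angular":[0,0,0],"travel":[-0.015,-0.003,0.012],"claw":-1},{"angular":[0,0,0],"travel":[-0.02,-0.003,0.012],"claw":-1},{"angular":[0,0,0],"travel":[-0.025,-0.003,0.012],"claw":-1},{"angular":[0,0,0],"travel":[-0.025,-0.003,0.012],"claw":-1},{"angular":[0,0,0],"travel":[-0.025,-0.003,0.012],"claw":-1}]}}

```text
time_s: 34.65
eef_pos: [0.6344, 0.1112, 0.2953]
orientation: [0.673, 0.74, 0.001, -0.0]
force: [-0.0, 2.6, 1.1]
gripper_width: 0.0457
grasp_force: 31.3
```

```bash
python3 - <<'E'
from h import *
s=state();print(s["gripper_width"],s["grasp_force"],s["force"],s["ft_torque"])
go(dz(.109,.0045),H)
E
```

```text
0.045737642616572025 31.25939318910241 [-0.0357  2.5595  1.1212] [0.5804 0.0364 0.0053]
t 34.65 travel [ 0.006 -0.003 -0.002] ang [ 0.001 -0.002  0.005] calls 1 grip at [0.6345 0.1114 0.1403] q [-0.095   0.3825 -0.1503  1.5956  0.0597  1.1669 -0.1633]
```

Contact with the flange (2.6 N). I'm releasing and lifting off.

Emit:
{"name": "step_arm", "arguments": {"motion": [{"angular":[0,0,0],"travel":[0,0,0.005],"claw":-1},{"angular":[0,0,0],"travel":[0,0,0.005],"claw":0.1},{"angular":[0,0,0],"travel":[0,0,0.005],"claw":0.4},{"angular":[0,0,0],"travel":[0,0,0.005],"claw":0.7},{"angular":[0,0,0],"travel":[0,0,0.005],"claw":1},{"angular":[0,0,0],"travel":[0,0,0.005],"claw":1},{"angular":[0,0,0],"travel":[0,0,-0.1],"claw":1},{"angular":[0,0,0],"travel":[0,0,-0.2],"claw":1}]}}

```text
time_s: 35.45
eef_pos: [0.6344, 0.1105, 0.32]
orientation: [0.673, 0.74, 0.0, 0.0]
force: [-0.2, 0.3, 0.6]
gripper_width: 0.0852
grasp_force: 0.0
```

Emit:
{"name": "step_arm", "arguments": {"motion": [{"angular":[0,0,0],"travel":[0,0,-0.2],"claw":1},{"angular":[0,0,0],"travel":[0,0,-0.4],"claw":1},{"angular":[0,0,0],"travel":[0,0,-0.6],"claw":1},{"angular":[0,0,0],"travel":[0,0,-0.8],"claw":1},{"angular":[0,0,0],"travel":[0,0,-0.8],"claw":1},{"angular":[0,0,0],"travel":[0,0,-0.8],"claw":1},{"angular":[0,0,0],"travel":[0,0,-0.8],"claw":1},{"angular":[0,0,0],"travel":[0,0,-0.8],"claw":1}]}}

```text
time_s: 36.25
eef_pos: [0.634, 0.1105, 0.4138]
orientation: [0.673, 0.74, -0.001, -0.001]
force: [-0.4, 1.4, -0.7]
gripper_width: 0.0857
grasp_force: 0.0
```

```bash
python3 - <<'E'
from h import *
s=state();print(s["gripper_width"],s["force"])
c=calibration("wrist");w=capture("wrist");cv2.imwrite("pics/w17.png",w)
print([(z,h,l,proj("wrist",dz(z,h,l),c).round(0).tolist()) for z,h,l in((0,0,0),(.09,0,0),(.1,0,-.023),(.1,0,.023),(.1,.023,0),(.114,.023,0),(.114,0,-.012),(.144,0,0))])
g=w.astype(int);m=(g.max(2)-g.min(2)<50)&(g.max(2)>60)
for r in list(range(30,50,3))+list(range(140,250,3)):print(r,"".join(" .:-=+*%@#"[min(9,int(v)//26)] if k else " " for v,k in zip(g[r,235:320].max(1),m[r,235:320])))
E
```

```text
0.08568443951181051 [-0.4192  1.3736 -0.6917]
[(0, 0, 0, [278.0, 71.0]), (0.09, 0, 0, [277.0, 184.0]), (0.1, 0, -0.023, [251.0, 195.0]), (0.1, 0, 0.023, [303.0, 195.0]), (0.1, 0.023, 0, [277.0, 203.0]), (0.114, 0.023, 0, [277.0, 219.0]), (0.114, 0, -0.012, [264.0, 210.0]), (0.144, 0, 0, [277.0, 241.0])]
30          :    :   :  --::::==+******%%%%%%%%%%%%%%%%%%%**+=--:::---:  :: :   ::      
33             :        :-==-::::---==+++++*******+++===-----::-=++=-:     ::::         
36                 ::   :-=++++==---::---::::::: --::-:-:--=+**+++=:::   ::             
39                     ::: :-=+**********************%%%******+=-: ::::                 
42   :               ===---=++**%@@@@@@@@@@+-----+@@@@@@@@@@%%*=--==---                -
45       -         +*=----*%%%%@@@@@@@@@@@@*-----+@@@@@@@@@@@@@@@%+-----+++         -   
48         - :--==+*+-----*%%@@@@@@@@@@@@@@+-----%@@@@@@@@@@@@@%%%+-----+*++=-- ::      
140                      --:  :::::------------------------::::: :=                      
143                        :  :::::------------------------::::: :=======         
[... 2371 characters left out ...]
             ++++++++++++++++++++                           %%%*++
227                                 ++++++++++++++++++++=                             %%%
230                                =+++++++++++++++++++++                                
233                                 +++++++++++++++++++=                                 
236                                 =+++++++++++++++++++                                 
239                                 =================+==                                 
242                                 ===================                                  
245                                                                                      
248
```

The retainer's top spans rows 203–219, exactly as predicted against the flange. Its sides are at columns 251–305 (predicted 251–303), and the spring and eye have not moved. Handing in.

```bash
python3 -c "
from workcell import *
print(close_job())"
```

```text
the job is handed in; nothing more can be done
None
```

The job is handed in, but the verdict is not known (the hand-in returned no result): the last images show the spring home to within about 2 mm of the perch ring, the shaft fully out, and the retainer down on the neck against the flange and released, at about 36 s of the 72 s allowed.

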